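Make up two biscuit kits

TASK

Make up the two biscuit kits for the baking class, everything laid properly down in its place: the blue tray is for cinnamon stars, with the star cutter in the square bay, the cinnamon stick in the oblong bay and the raw brown egg set gently, not dropped, in the round seat. The wooden tray is for lemon hearts, with the heart cutter in the square bay and the lemon in the round seat. Leave the boiled white egg and the round cutter where they are.

Things in the scene. Friction and masses are not known exactly. Their poses are not given: they have to be found in the camera images.
- blue_tray: The blue kit tray: routed board, 170 (x) by 200 (y) by 13 mm thick, fixed; origin at the centre of its underside. Square cutter bay 80 x 80 mm, 5 mm deep, centred at x +30, y +48 mm; round seat for egg or lemon, 34 mm across, 10 mm deep, at x +30, y -46 mm; oblong spice bay 44 (x) by 120 (y) mm, 5 mm deep, at x -46, y 0 mm. Bays lined with green felt.
- wooden_tray: Brown wooden kit tray, otherwise like the blue one: routed board, 170 (x) by 200 (y) by 13 mm thick, fixed; origin at the centre of its underside. Square cutter bay 80 x 80 mm, 5 mm deep, centred at x +30, y +48 mm; round seat for egg or lemon, 34 mm across, 10 mm deep, at x +30, y -46 mm; oblong spice bay 44 (x) by 120 (y) mm, 5 mm deep, at x -46, y 0 mm. Bays lined with green felt.
- egg_rack: Dark wooden egg rack, a board 60 (x) by 180 (y) by 13 mm thick, fixed to the table, with three round seats in a row along its y axis at y = -58, 0, +58 mm; origin at the centre of its underside.
- brown_egg_center (a point): The raw brown egg (58 g), lying on its side, 58 mm long and 46 mm thick, its long axis about 60 degrees from its x towards its y axis; the point is its centre. It lies in one of the three round seats (34 mm across, 58 mm apart, 10 mm deep) of the dark egg rack, the two eggs in neighbouring seats. Its centre is then about 29 mm above the table.
- white_egg_center (a point): The boiled white egg, lying on its side, 54 mm long and 45 mm thick; the point is its centre. It lies in one of the three round seats (34 mm across, 58 mm apart, 10 mm deep) of the dark egg rack, the two eggs in neighbouring seats. It stays there.
- star_cutter_center (a point): Biscuit cutter of tin, open five-pointed star, 61 (x) by 58 (y) by 24 mm tall; the point is its centre, half-way up, z along its height. Weighs 22 g; two opposite points of the star, 60 mm apart along x, lie at y = -8 mm: a firm grip.
- heart_cutter_center (a point): Biscuit cutter of tin, open heart, 50 (x) by 55 (y) by 24 mm tall; the point is its centre, half-way up, z along its height. Weighs 22 g; the tip points to -x, and the rounded sides, 55 mm apart along y, are widest at x = +10 mm: a firm grip.
- round_cutter_center (a point): Biscuit cutter of tin, open round ring, 57 mm across and 24 mm tall; the point is its centre, half-way up. It stays where it is.
- lemon_center (a point): Yellow lemon, 71 (along its x) by 53 by 51 mm, about 90 g, lying on the table; the point is its centre, half-way up.
- cinnamon_stick_center (a point): Brown cinnamon stick, 72 (along its x) by 11 by 10 mm tall, 12 g, lying on the table; the point is its centre, half-way up.
Mind the look-alikes: they are no part of the job. What is shaped like the part that bears lemon_center but turquoise is not meant.

How it is judged:
At the end, for the whole second after the job is handed in: Blue tray: star cutter and cinnamon stick flat on the floors of the square and oblong bays, brown egg in the round seat (centred to 12 mm). Wooden tray: heart cutter flat in the square bay, lemon in the round seat (12 mm). All at rest; white egg and round cutter within 20 mm of their start (x of star_cutter_center in the frame of blue_tray between 0.012 and 0.048 m and y of star_cutter_center in the frame of blue_tray between 0.03 and 0.066 m and z of star_cutter_center in the frame of blue_tray between 0.016 and 0.0235 m and angle between each of star_cutter_center, heart_cutter_center's own z axis and vertical below 0.12 rad and x of cinnamon_stick_center in the frame of blue_tray between -0.064 and -0.028 m and y of cinnamon_stick_center in the frame of blue_tray between -0.028 and 0.028 m and z of cinnamon_stick_center in the frame of blue_tray between 0.009 and 0.0165 m and angle between cinnamon_stick_center's own x axis and vertical between 1.5 and 1.64 rad and x of brown_egg_center in the frame of blue_tray between 0.018 and 0.042 m and y of brown_egg_center in the frame of blue_tray between -0.058 and -0.034 m and z of brown_egg_center in the frame of blue_tray between 0.02 and 0.042 m and x of heart_cutter_center in the frame of wooden_tray between 0.012 and 0.048 m and y of heart_cutter_center in the frame of wooden_tray between 0.03 and 0.066 m and z of heart_cutter_center in the frame of wooden_tray between 0.016 and 0.0235 m and x of lemon_center in the frame of wooden_tray between 0.018 and 0.042 m and y of lemon_center in the frame of wooden_tray between -0.058 and -0.034 m and z of lemon_center in the frame of wooden_tray between 0.024 and 0.044 m and linear speed of each of star_cutter, cinnamon_stick, brown_egg, heart_cutter, lemon below 0.02 m/s and distance of each of white_egg_center, round_cutter_center from where it was at the start of the episode below 0.02 m); the robot touches nothing.
It fails at once if the brown egg was dropped (fell freely at more than 0.7 m/s, that is from over 25 mm) (linear speed of brown_egg above 0.7 m/s and contact force between the fingers and brown_egg below 0.05 N).
It fails at once if the white egg was knocked out of the rack (distance of white_egg_center from where it was at the start of the episode above 0.04 m).
It also fails if it takes over 120 s, if anything falls off the work surface, if the arm or the gripper's body presses on something with over 40 N, if the wrist force passes 120 N, or if a joint passes its speed limit or range.

ROBOT

A 6-joint arm with a two-finger parallel gripper is mounted at the origin on the work surface; the furniture and walls round the work are solid. World frame = base frame: x ahead of the robot, y to its left, z up, the work surface at z = 0. Lengths are in m, angles in rad, forces in N, time in s.
With the tool pointing down it reaches from about 0.3 to 0.775 m from the base axis. Payload 14.6 kg.
Tool frame: the origin (TCP) lies at the very end of the fingers, on their centre line; the grasp point (between the pads) lies 19 mm behind it (ctrl.hold_point_z is the distance from the TCP to the grasp point, in m); x points along the fingers, y is the direction in which the jaws open and shut, and the axes are right-handed (so a half turn about x gives the same grasp; the last joint's range is limited). The gripper opens to 94 mm and grips with 3 to 60 N. Pads are 16 mm wide; open, the fingers measure 119 mm over their backs; the gripper's body (75 mm by 177 mm) begins 78 mm behind the grasp point.
Start: joints at [1.254, 0.3, 1.521, -0, 1.321, -0.067], TCP at [0.136, 0.533, 0.205] pointing down, gripper open.
Joint ranges: [-3.03, 3.03], [-0.79, 2.21], [0.23, 2.52], [-1.04, 4.18], [0, 3.07], [-2.55, 2.55]. Speed limits (rad/s): [2.22, 2.22, 2.57, 3.14, 3.14, 3.14].

INTERFACE

Orientations are given as [roll, pitch, yaw] about the fixed x, y, z axes, in that order (R = Rz(yaw) Ry(pitch) Rx(roll)).
In Python, from station import get_obs, camera, ticket, ctrl gives the robot as it stands.
- The arm moves only by the tool step_arm, never from a script. Its argument "motion" is a list that holds one entry, the list of rows, each a list of 6 numbers: the shift along the tool's x, y, z in m, then the turn, a rotation vector about the tool's x, y, z in degrees. A call has 1 to 12 rows; each row shifts and turns the commanded pose from where the row before left it, along the tool's axes as they then stand; what a row does not reach is not made up. A row lasts 1/8 s, in which the tool goes at most 62.5 mm and 10.7 degrees, less where a joint would pass 70% of its speed; a pose out of reach is approached as far as the arm can. A call is refused whole if a number of a shift passes 0.0625 or a number of a turn 10.7, either way. A call with a gripper value outside its range is refused whole. "fingers" is the finger opening in m, from 0 to 0.094, set as the call begins (left out, the last holds). The fingers move at their own pace and stop on an object; "squeeze" is the grip in N (left out, the last holds). Time passes only in rows, so rows that do not move let the fingers close. It gives the time, the measured TCP pose, the force and the opening at its end, in the units of the state.
- get_obs(): the state, without advancing time (a new reading comes with each control period).
- camera(name): name is "scene" or "top"; returns a dict with "pixels" (420x560x3 uint8, red, green, blue), "fx", "fy", "cx", "cy" (pixels), "k1" (the pictures are not rectified: a ray, as slopes to the right and down, at radius r is drawn at 1 + k1 r^2 times it, then the intrinsics apply), "extrinsics" (4x4, takes a point from world to camera coordinates). Camera axes: x right, y up, looking along -z (the intrinsics and any distortion apply to the point x, -y, -z); pixel columns grow to the right and rows downward; lengths in m; the calibration is good to about 2 mm. A picture is of the moment at which its call begins. There is no depth.
- ticket.hand_in(): hands the job in, once; it reports no verdict.
The state is a dict: "time_s": time; "qpos": joint angles; "joint_vel": joint speeds; "tau": joint torques, N m; "ee_pos": TCP position; "eef_rot": TCP orientation; "force": force on the tool from outside, world axes, zero at the start; "moment": the same for the moment, N m; "grip_width": finger opening in m.
Only numpy, scipy, OpenCV 4.12 (cv2) and the standard library are available. Lean on these libraries where they do the work, as an engineer would, in place of code of your own. Each camera call takes 0.05 s, during which the arm holds its last target.

## Working session

There is one attempt and no reset: what is moved stays moved. The work goes in short steps, Python scripts to look and compute and a tool call to move; the robot and the scene stay as the last step left them, time stands still between calls to the robot, and variables do not carry over. Pictures are saved under pics/ and viewed, and the job is handed in when it is done.

Besides the shell and the picture viewer there is one more tool, called after "Request:" in YAML: its name, and indented under it one key for each argument. step_arm: Moves the arm, as the interface text tells. Its arguments: {"type":"object","properties":{"motion":{"type":"array","items":{"type":"array","items":{"type":"array","items":{"type":"number"}}}},"fingers":{"type":"number"},"squeeze":{"type":"number"}},"required":["motion"]}

```bash
ls; mkdir -p pics; cat > h.py <<'E'
import numpy as np, cv2
from station import get_obs, camera, ticket, ctrl
def cam(n):
    c=camera(n); c['im']=cv2.cvtColor(c['pixels'],cv2.COLOR_RGB2BGR); return c
E
python3 - <<'E'
from h import *
o=get_obs(); print(o)
print(ctrl.hold_point_z)
for n in('scene','top'):
    c=cam(n); cv2.imwrite(f'pics/{n}0.png',c['im']); print(n,c['fx'],c['fy'],c['cx'],c['cy'],c['k1'],c['extrinsics'])
E
```

```text
pics
{'time_s': 0.0, 'qpos': array([ 1.25440455e+00,  3.00437669e-01,  1.52158124e+00, -1.33428649e-05,
        1.32072826e+00, -6.65675780e-02]), 'joint_vel': array([-0.00071459,  0.00120868,  0.00050962, -0.0001268 ,  0.00285927,
        0.00163317]), 'tau': array([ 1.82052067e-03, -5.31812632e+01, -3.52729011e+01,  7.09197437e-02,
        2.45045620e-02, -8.44087458e-05]), 'ee_pos': array([0.13588309, 0.53267086, 0.20490461]), 'eef_rot': array([-1.62617002,  1.56964174, -1.87599091]), 'force': array([0.02580529, 0.60946013, 0.31864154]), 'moment': array([0.0117696 , 0.06179809, 0.02046906]), 'grip_width': 0.09418915972811129}
0.0188
scene 453.08030643205285 453.08030643205285 276.6296520297772 207.4459743318726 -0.14233369275194097 [[ 8.29862980e-01 -5.57966839e-01  6.64056976e-04 -3.69304442e-01]
 [ 3.50031839e-01  5.21527746e-01  7.78130145e-01 -1.95747265e-01]
 [-4.34517141e-01 -6.45508960e-01  6.28102728e-01 -8.98954883e-01]
 [ 0.00000000e+00  0.00000000e+00  0.00000000e+00  1.00000000e+00]]
top 379.32269505293885 379.32269505293885 275.5942808109779 198.18309532265954 0.010686935582603434 [[-0.00456728 -0.99997735  0.00494461 -0.02001158]
 [ 0.98739031 -0.00372723  0.15826082 -0.46272078]
 [-0.1582388   0.00560508  0.98738496 -0.90794515]
 [ 0.          0.          0.          1.        ]]
```

View pics/scene0.png

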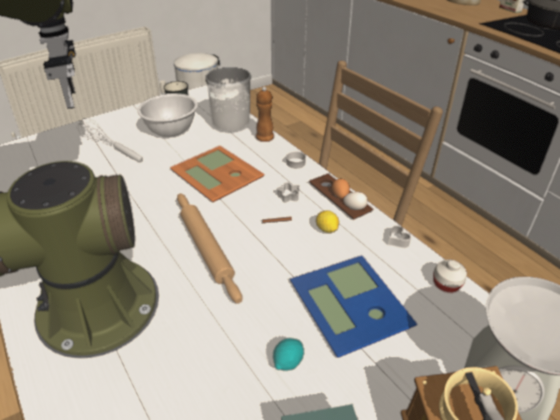

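View pics/top0.png

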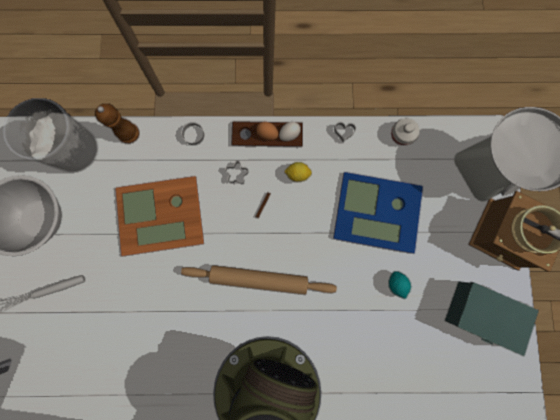

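The pictures show these candidates (top-view pixels):
- Lemon-shaped: yellow at (299,172), turquoise at (400,284). I choose the yellow one.
- Eggs: brown at (267,131), white at (290,131). I choose the brown one.
- Cutters: star at (235,173), heart at (345,132), round at (193,134). I choose the star and the heart.
- Brown sticks: cinnamon at (262,205), rolling pin at (258,280), pepper mill at (118,122). I choose the cinnamon.
- Trays: blue at (378,212), wooden at (160,215).

Next, a close crop to check these choices.

```bash
python3 - <<'E'
import cv2
im=cv2.imread('pics/top0.png')
cv2.imwrite('pics/c1.png',cv2.resize(im[110:220,175:375],None,fx=4,fy=4,interpolation=cv2.INTER_CUBIC))
a=cv2.resize(im[165:265,105:215],None,fx=3.6,fy=3.6,interpolation=cv2.INTER_CUBIC)
b=cv2.resize(im[165:265,325:435],None,fx=3.6,fy=3.6,interpolation=cv2.INTER_CUBIC)
cv2.imwrite('pics/c2.png',cv2.hconcat([a,b]))
s=cv2.imread('pics/scene0.png')
cv2.imwrite('pics/c3.png',cv2.resize(s[140:260,250:430],None,fx=4.4,fy=4.4,interpolation=cv2.INTER_CUBIC))
E
```

```text
(no output)
```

View pics/c1.png

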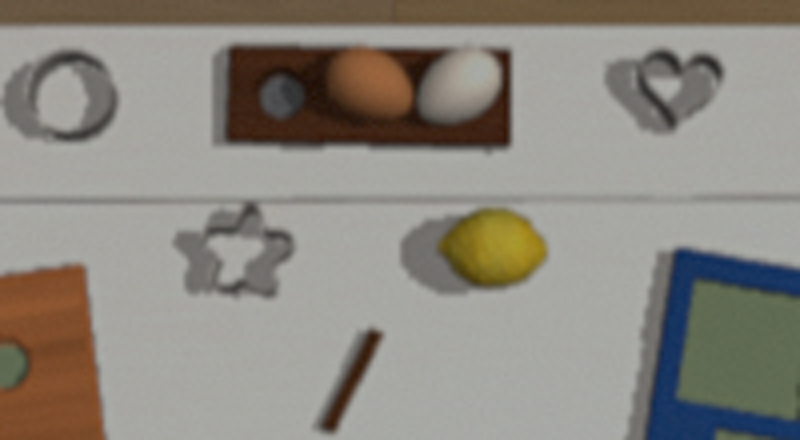

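View pics/c2.png

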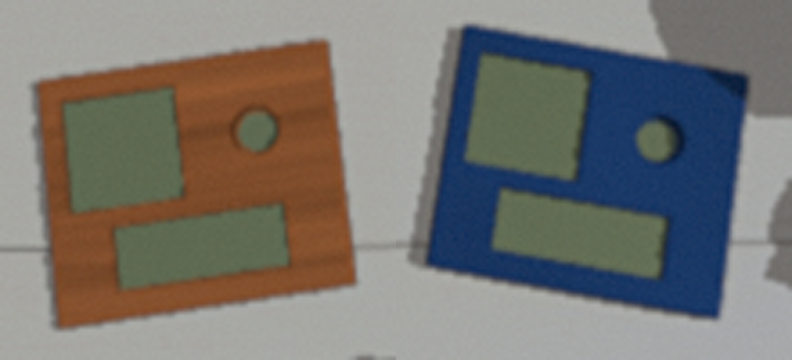

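View pics/c3.png

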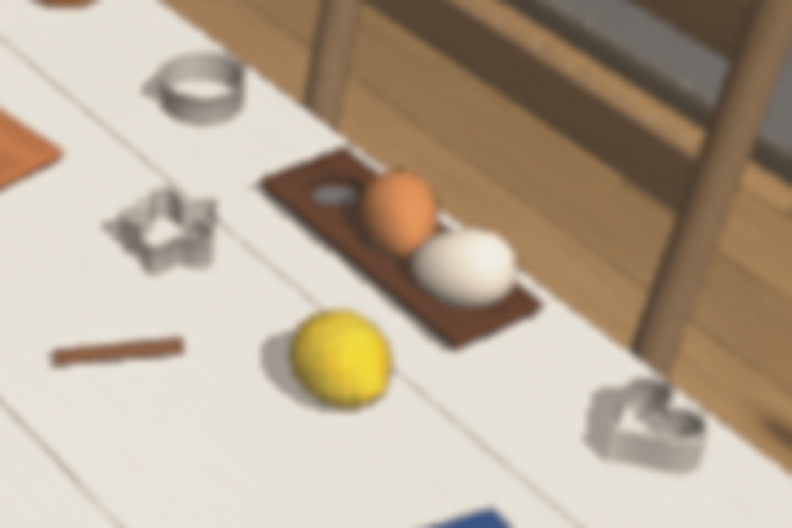

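The crop confirms the choices: star at (235,173), heart at (345,132), brown egg in the middle seat next to the white one, yellow lemon, and the cinnamon stick. Next I measure positions.

```bash
cat >> h.py <<'E'
def ray(c,uv):
    K=np.array([[c['fx'],0,c['cx']],[0,c['fy'],c['cy']],[0,0,1.]])
    p=cv2.undistortPoints(np.float64(uv).reshape(-1,1,2),K,np.array([c['k1'],0,0,0,0.])).reshape(-1,2)
    R=c['extrinsics'][:3,:3];t=c['extrinsics'][:3,3]
    d=np.c_[p[:,0],-p[:,1],-np.ones(len(p))]@R
    return -R.T@t,d
def plane(c,uv,z):
    o,d=ray(c,uv); return o+d*((z-o[2])/d[:,2])[:,None]
def proj(c,P):
    P=np.float64(P).reshape(-1,3); R=c['extrinsics'][:3,:3];t=c['extrinsics'][:3,3]
    q=P@R.T+t; x=q[:,0]/-q[:,2]; y=-q[:,1]/-q[:,2]; r=x*x+y*y; f=1+c['k1']*r
    return np.c_[c['fx']*x*f+c['cx'],c['fy']*y*f+c['cy']]
def tri(c1,u1,c2,u2):
    o1,d1=ray(c1,[u1]);o2,d2=ray(c2,[u2]);d1=d1[0];d2=d2[0]
    s=np.linalg.lstsq(np.c_[d1,-d2],o2-o1,rcond=None)[0]
    a=o1+s[0]*d1;b=o2+s[1]*d2; return (a+b)/2,np.linalg.norm(a-b)
def blob(m,box):
    k=np.zeros_like(m);x0,y0,x1,y1=box;k[y0:y1,x0:x1]=m[y0:y1,x0:x1]
    cs,_=cv2.findContours(k,cv2.RETR_EXTERNAL,cv2.CHAIN_APPROX_NONE)
    return max(cs,key=cv2.contourArea)
E
python3 - <<'E'
from h import *
T=cam('top');S=cam('scene')
print('camera pos',ray(T,[[0,0]])[0],ray(S,[[0,0]])[0])
H=cv2.cvtColor(T['im'],cv2.COLOR_BGR2HSV);HS=cv2.cvtColor(S['im'],cv2.COLOR_BGR2HSV)
def rng(h,a,b): return cv2.inRange(h,np.array(a),np.array(b))
def cen(k):
    m=cv2.moments(k); return m['m10']/m['m00'],m['m01']/m['m00']
def rect(name,k,z):
    w=plane(T,k.reshape(-1,2),z); r=cv2.minAreaRect((w[:,:2]*1000).astype(np.float32)); print(name,r)
bt=blob(rng(H,[105,100,30],[125,255,255]),(325,165,435,265)); rect('blue',bt,.013)
wt=blob(rng(H,[3,120,60],[20,255,255]),(105,165,215,265)); rect('wood',wt,.013)
felt=rng(H,[30,35,60],[60,255,200])
for n,box in (('blue',(325,165,435,265)),('wood',(105,165,215,265))):
    k=np.zeros_like(felt);x0,y0,x1,y1=box;k[y0:y1,x0:x1]=felt[y0:y1,x0:x1]
    for q in cv2.findContours(k,cv2.RETR_EXTERNAL,cv2.CHAIN_APPROX_SIMPLE)[0]:
        if cv2.contourArea(q)>30: rect(n+' felt',q,.008)
rk=blob(rng(H,[0,60,10],[20,255,90]),(225,115,310,150)); rect('rack',rk,.013)
ci=blob(rng(H,[0,70,10],[20,255,120]),(250,185,275,222)); rect('cinn',ci,.008)
def two(name,a,b):
    u,v=cen(a),cen(b); print(name,np.round(u,1),np.round(v,1),tri(T,u,S,v)); 
two('lemon',blob(rng(H,[20,120,60],[35,255,255]),(280,155,320,190)),blob(rng(HS,[20,120,60],[35,255,255]),(305,200,350,240)))
k=blob(rng(H,[20,120,60],[35,255,255]),(280,155,320,190));rect('lemon',k,.0255);print(cv2.fitEllipse(plane(T,k.reshape(-1,2),.0255)[:,:2].astype(np.float32)*1000))
k=blob(rng(H,[5,80,100],[16,200,255]),(253,115,282,145));print('egg',cv2.contourArea(k),cv2.fitEllipse(plane(T,k.reshape(-1,2),.029)[:,:2].astype(np.float32)*1000))
print(plane(T,[cen(k)],.029))
two('egg',k,blob(rng(HS,[5,80,100],[16,255,255]),(325,175,352,200)))
two('cinn',ci,blob(rng(HS,[0,60,30],[20,255,180]),(258,212,296,226)))
def up(im,box,f,n):
    x0,y0,x1,y1=box; c=cv2.resize(im[y0:y1,x0:x1],None,fx=f,fy=f,interpolation=cv2.INTER_CUBIC)
    c=cv2.normalize(c,None,0,255,cv2.NORM_MINMAX)
    for i in range(0,x1-x0,5): cv2.putText(c,str(x0+i),(i*f,8),0,.3,(0,0,255));cv2.line(c,(i*f,10),(i*f,14),(0,0,255))
    for i in range(0,y1-y0,5): cv2.putText(c,str(y0+i),(0,i*f+4),0,.3,(0,0,255));cv2.line(c,(20,i*f),(24,i*f),(0,0,255))
    return c
a=up(T['im'],(215,155,255,190),10,0);b=up(T['im'],(325,115,365,150),10,0)
cv2.imwrite('pics/cut.png',cv2.hconcat([a,b]))
a=up(S['im'],(270,175,310,210),10,0);b=up(S['im'],(380,220,420,255),10,0)
cv2.imwrite('pics/cuts.png',cv2.hconcat([a,b]))
E
```

```text
camera pos [ 0.31312246 -0.01664669  0.96982091] [-0.01562145 -0.68425543  0.7171981 ]
blue ((431.2814636230469, -282.6437072753906), (203.6923370361328, 174.63035583496094), 79.31721496582031)
wood ((424.4575500488281, 273.6283264160156), (172.94631958007812, 204.9373779296875), 8.326314926147461)
blue felt ((386.11822509765625, -275.4672546386719), (117.04402923583984, 40.874900817871094), 79.37086486816406)
blue felt ((452.24371337890625, -333.2805480957031), (20.484542846679688, 23.72810173034668), 86.92741394042969)
blue felt ((469.9900817871094, -242.4580841064453), (77.14542388916016, 76.53801727294922), 78.8849105834961)
wood felt ((379.31549072265625, 268.3060302734375), (40.5737190246582, 116.52413177490234), 8.211100578308105)
wood felt ((461.58648681640625, 232.25439453125), (22.273578643798828, 23.236881256103516), 46.31674575805664)
wood felt ((447.9760437011719, 326.8805236816406), (76.63693237304688, 77.004638671875), 8.017871856689453)
rack ((638.6846313476562, 0.9349594116210938), (181.73684692382812, 62.85381317138672), 89.82660675048828)
cinn ((450.9004821777344, 10.898919105529785), (6.920555591583252, 67.94007110595703), 63.6903190612793)
lemon [297.8 171.6] [327.4 221.1] (array([ 0.53433615, -0.07969247,  0.02317376]), np.float64(0.0018565040553636535))
lemon ((533.24853515625, -79.49737548828125), (52.6229362487793, 53.191490173339844), 43.989784240722656)
((533.0659790039062, -79.02577209472656), (45.13856887817383, 61.830718994140625), 179.2152557373047)
egg 198.5 ((644.1478271484375, -3.518326997756958), (33.985748291015625, 52.38519287109375), 143.2127227783203)
[[ 0.64400101 -0.00361234  0.029     ]]
egg [268.2 129.4] [341.5 184.9] (array([ 0.64076421, -0.00402393,  0.03956772]), np.float64(0.0010512334934868837))
cinn [262.8 204.2] [277.1 219.4] (array([0.45304076, 0.01065102, 0.00312062]), np.float64(0.0009963280028995004))
```

View pics/cut.png

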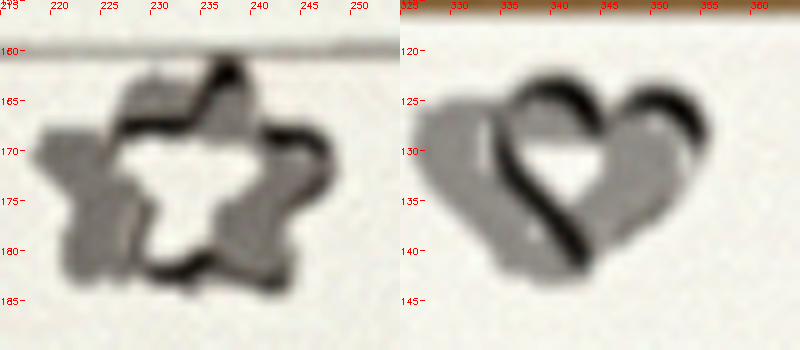

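View pics/cuts.png

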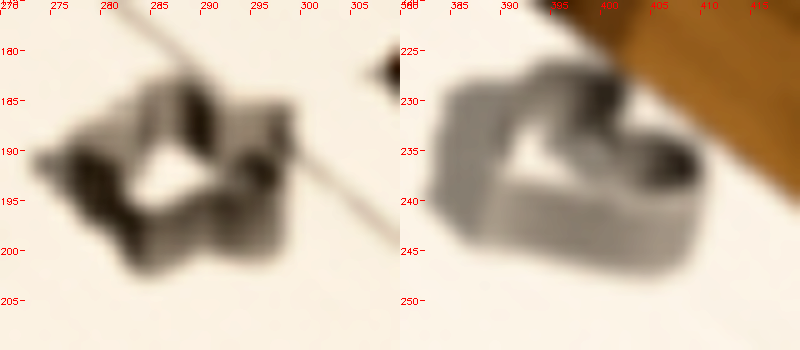

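```bash
cat >> h.py <<'E'
def up(im,box,f):
    x0,y0,x1,y1=box; c=cv2.resize(im[y0:y1,x0:x1],None,fx=f,fy=f,interpolation=cv2.INTER_CUBIC); return cv2.normalize(c,None,0,255,cv2.NORM_MINMAX)
def mark(c,pts,box,f,col):
    for u in pts: cv2.circle(c,(int((u[0]+.5-box[0])*f),int((u[1]+.5-box[1])*f)),2,col,-1)
E
python3 - <<'E'
from h import *
T=cam('top');S=cam('scene')
tips=np.array([[237,161],[247,171],[242.5,184],[229,183],[225,168]])-.5
w=plane(T,tips,.024); c=w[:,:2].mean(0); d=w[:,:2]-c; print('star tips',w.round(4),'c',c,np.linalg.norm(d,axis=1).round(4))
a=np.degrees(np.arctan2(d[:,1],d[:,0])); off=(((a+36)%72)-36); print(a,off); a0=np.median(off)
star=np.array([[*(c+.032*np.array([np.cos(np.radians(a0+72*i)),np.sin(np.radians(a0+72*i))])),z] for i in range(5) for z in(0,.024)])
print('a0',a0)
hp=np.array([[340,122.2],[351.5,123.7],[334,127.3],[356,130],[342.7,141.8],[344.3,129]])-.5
hw=plane(T,hp,.024);print('heart',hw.round(4))
yaw=np.radians(-9);R=np.array([[np.cos(yaw),-np.sin(yaw)],[np.sin(yaw),np.cos(yaw)]])
m=(hw[2]+hw[3])[:2]/2; hc=m-R@[.010,0]; print('widest mid',m,'centre',hc, 'tip in own',R.T@(hw[4,:2]-hc),'lobes',(R.T@(hw[:2,:2]-hc).T).T)
loc=np.array([[.01,.0275],[.01,-.0275],[-.025,0],[.025,.013],[.025,-.013]])
heart=np.array([[*(hc+R@l),z] for l in loc for z in (0,.024)])
out=[]
for C,bs in((T,[(215,155,255,190),(325,115,365,150)]),(S,[(270,175,310,210),(380,220,420,255)])):
    r=[]
    for b,P in zip(bs,(star,heart)):
        i=up(C['im'],b,10); mark(i,proj(C,P[1::2]),b,10,(0,0,255)); mark(i,proj(C,P[::2]),b,10,(255,100,0)); r.append(i)
    out.append(cv2.hconcat(r))
cv2.imwrite('pics/ov.png',cv2.resize(cv2.vconcat(out),None,fx=.8,fy=.8))
# egg & seats
b=(225,115,310,152)
i=up(T['im'],b,9); 
mark(i,proj(T,[[.639+.001,y,.013] for y in(-.0571,.0009,.0589)]),b,9,(0,255,0)); 
th=np.linspace(0,6.28,40)
eg=np.array([[.640+.029*np.cos(t)*.5-.023*np.sin(t)*.866,.0009+.029*np.cos(t)*.866+.023*np.sin(t)*.5,.029] for t in th]);mark(i,proj(T,eg),b,9,(255,0,0))
cv2.imwrite('pics/egg.png',i)
E
```

```text
star tips [[0.5629 0.0778 0.024 ]
 [0.5366 0.052  0.024 ]
 [0.5028 0.0631 0.024 ]
 [0.5055 0.0974 0.024 ]
 [0.5446 0.1082 0.024 ]] c [0.53048539 0.0797046 ] [0.0325 0.0284 0.0323 0.0306 0.0318]
[  -3.38457739  -77.60642532 -149.10412992  144.65952801   63.63303888] [-3.38457739 -5.60642532 -5.10412992  0.65952801 -8.36696112]
a0 -5.104129921908452
heart [[ 0.6662 -0.1897  0.024 ]
 [ 0.662  -0.2196  0.024 ]
 [ 0.6524 -0.1737  0.024 ]
 [ 0.6449 -0.2307  0.024 ]
 [ 0.6132 -0.1951  0.024 ]
 [ 0.6477 -0.2004  0.024 ]]
widest mid [ 0.64863259 -0.20219292] centre [ 0.6387557  -0.20062858] tip in own [-0.02614757  0.00146155] lobes [[ 0.0254329   0.01506307]
 [ 0.02596119 -0.01510271]]
```

View pics/ov.png

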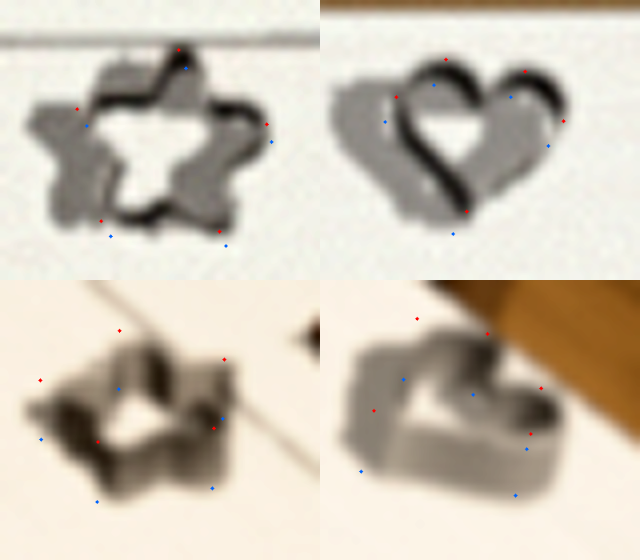

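View pics/egg.png

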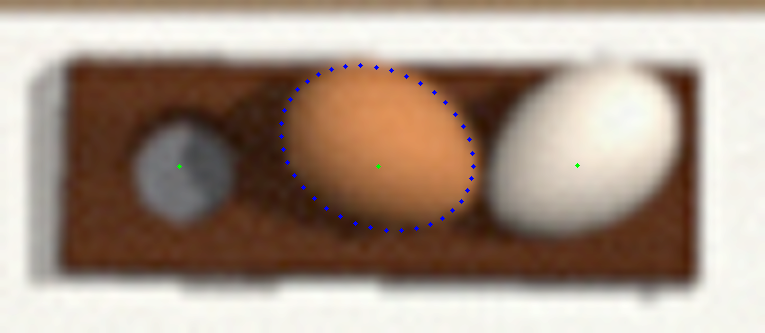

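```bash
python3 - <<'E'
from h import *
T=cam('top');S=cam('scene')
HS=cv2.cvtColor(S['im'],cv2.COLOR_BGR2HSV)
def q(n,lo,hi,box,z):
    k=blob(cv2.inRange(HS,np.array(lo),np.array(hi)),box);h=cv2.convexHull(k)
    w=plane(S,h.reshape(-1,2),z); print(n,cv2.minAreaRect((w[:,:2]*1000).astype(np.float32)))
q('blue',[105,120,40],[125,255,255],(285,250,420,355),.013)
q('wood',[3,120,90],[20,255,255],(165,140,270,205),.013)
q('cinn',[0,60,30],[20,255,180],(258,212,296,226),.005)
o=get_obs();from scipy.spatial.transform import Rotation as Ro
R=Ro.from_euler('xyz',o['eef_rot']).as_matrix();print(R.round(4))
E
```

```text
blue ((429.2938232421875, -288.8963928222656), (201.62200927734375, 172.29478454589844), 79.0451431274414)
wood ((422.4670104980469, 264.78466796875), (173.2091827392578, 204.7162628173828), 8.050634384155273)
cinn ((451.0828857421875, 9.390372276306152), (11.801721572875977, 71.1587905883789), 64.06492614746094)
[[-1.000e-04  2.472e-01  9.690e-01]
 [-1.000e-04  9.690e-01 -2.472e-01]
 [-1.000e+00 -1.000e-04 -0.000e+00]]
```

```bash
cat >> h.py <<'E'
from scipy.spatial.transform import Rotation as Ro
def go(x,y,z,phi=None):
    o=get_obs();R=Ro.from_euler('xyz',o['eef_rot']).as_matrix();p=o['ee_pos']
    f0=np.degrees(np.arctan2(R[1,1],R[0,1]))
    if phi is None: phi=f0
    t=-(phi-f0); t=(t+90)%180-90
    f=np.radians(f0-t); d=np.array([x,y])-p[:2]
    print('t %.2f'%o['time_s'],'pos',p.round(4),'phi %.1f'%f0,'tilt',R[:,0].round(4),'q',o['qpos'].round(2),'grip %.4f'%o['grip_width'],'F',o['force'].round(1))
    dy=d@[np.cos(f),np.sin(f)];dz=d@[np.sin(f),-np.cos(f)]
    print('turn x %.1f deg; shift mm: x %.1f y %.1f z %.1f ; rows>= %.1f'%(t,-(z-p[2])*1000,dy*1000,dz*1000,np.hypot(dy,dz)/.0625))
E
python3 -c "
from h import *
go(.5395,.0777,.10,85)"
```

```text
t 0.40 pos [0.1359 0.5329 0.2054] phi 75.7 tilt [-1.e-04 -1.e-04 -1.e+00] q [ 1.25  0.3   1.52  0.    1.32 -0.07] grip 0.0942 F [ 0.4 -0.  -0.7]
turn x -9.3 deg; shift mm: x 105.4 y -418.3 z 441.7 ; rows>= 9.7
```

Request:
step_arm:
  motion:
    - [[0,0,0,-9.3,0,0],[0.01,-0.038,0.0402,0,0,0],[0.01,-0.038,0.0402,0,0,0],[0.01,-0.038,0.0402,0,0,0],[0.01,-0.038,0.0402,0,0,0],[0.01,-0.038,0.0402,0,0,0],[0.01,-0.038,0.0402,0,0,0],[0.01,-0.038,0.0402,0,0,0],[0.01,-0.038,0.0402,0,0,0],[0.01,-0.038,0.0402,0,0,0],[0.01,-0.038,0.0402,0,0,0],[0.005,-0.038,0.0402,0,0,0]]
  fingers: 0.08

```text
time_s: 1.9
ee_pos: [0.5409, 0.0763, 0.1]
eef_rot: [-3.11, 1.57, 3.086]
force: [0.8, 1.8, -0.3]
grip_width: 0.08
```

```bash
python3 - <<'E'
from h import *
T=cam('top');cv2.imwrite('pics/t1.png',T['im'][100:280,140:420].repeat(2,0).repeat(2,1))
print(proj(T,get_obs()['ee_pos']))
go(.5395,.0777,.011,85)
E
```

```text
[[235.71768313 160.12882537]]
t 1.95 pos [0.5439 0.0721 0.0996] phi 84.8 tilt [ 8.e-04 -9.e-04 -1.e+00] q [ 0.07  0.41  1.64 -0.    1.1  -1.41] grip 0.0803 F [ 1.3 -4.1 -2.1]
turn x -0.2 deg; shift mm: x 88.6 y 5.2 z -4.9 ; rows>= 0.1
```

View pics/t1.png

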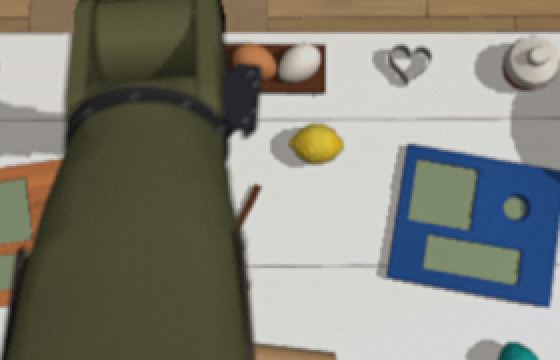

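Request:
step_arm:
  motion:
    - [[0.025,0,0,0,0,0],[0.025,0,0,0,0,0],[0,0,0,0,0,0],[0,0,0,0,0,0]]

```text
time_s: 2.45
ee_pos: [0.5404, 0.078, 0.0515]
eef_rot: [0.158, 1.57, 0.071]
force: [0.1, -0.6, 0.6]
grip_width: 0.0798
```

```bash
python3 - <<'E'
from h import *
go(.5395,.0777,.011,85)
S=cam('scene');b=(220,130,380,250);cv2.imwrite('pics/s1.png',up(S['im'],b,5))
E
```

```text
t 2.45 pos [0.5404 0.078  0.0515] phi 85.0 tilt [ 1.1e-03  1.0e-04 -1.0e+00] q [ 0.08  0.47  1.68 -0.    0.99 -1.41] grip 0.0798 F [ 0.1 -0.6  0.6]
turn x -0.0 deg; shift mm: x 40.5 y -0.4 z -0.9 ; rows>= 0.0
```

View pics/s1.png

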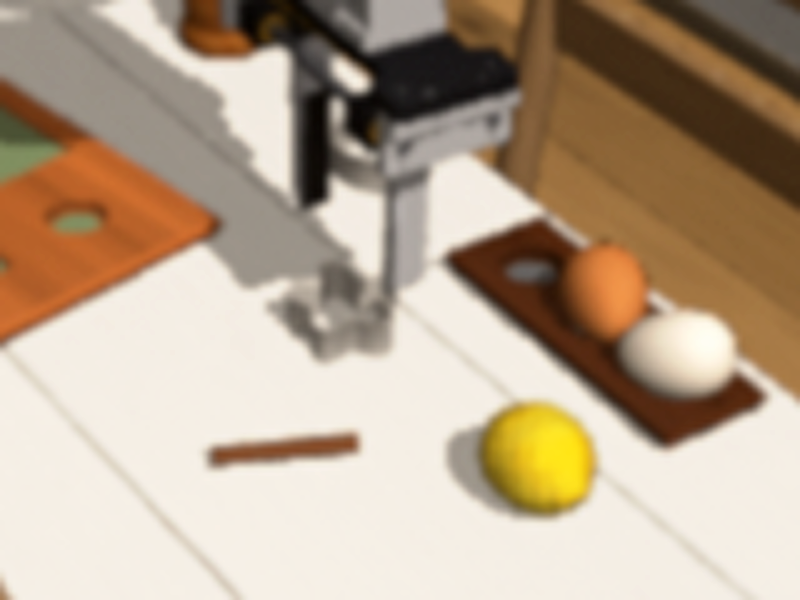

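```bash
python3 - <<'E'
from h import *
S=cam('scene');p=get_obs()['ee_pos'];f=np.radians(85);y=np.array([np.cos(f),np.sin(f),0]);z=np.array([np.sin(f),-np.cos(f),0])
b=(270,165,320,205);i=up(S['im'],b,12)
P=[p-y*a+z*s for a in(.04,.0525) for s in(-.008,.008)]+[p+y*a+z*s for a in(.04,.0525) for s in(-.008,.008)]
mark(i,proj(S,P),b,12,(0,0,255));print(proj(S,P).round(1));cv2.imwrite('pics/s2.png',i)
E
```

```text
[[296.1 187.3]
 [301.6 185.5]
 [298.7 189.9]
 [304.2 188.1]
 [280.3 171.3]
 [285.6 169.6]
 [277.9 168.9]
 [283.2 167.3]]
```

View pics/s2.png

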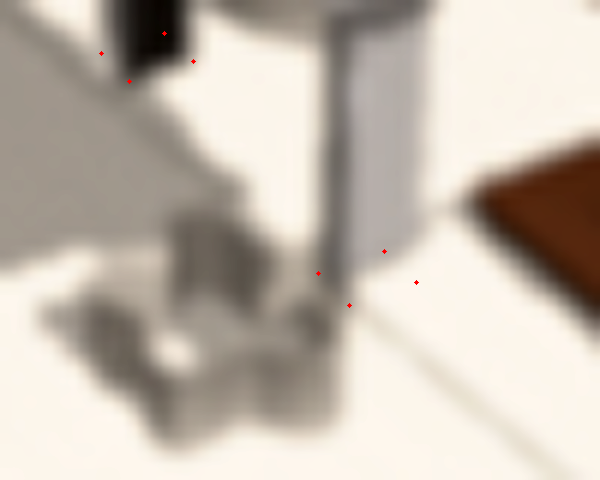

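```bash
python3 - <<'E'
from h import *
S=cam('scene')
u=np.array([[228,362],[215,430],[110,465],[28,410],[150,345]])-[0,280]
px=u/8+[270,175]-.5
print(plane(S,px,.024).round(4))
b=(270,175,310,210);import cv2
i=cv2.imread('pics/scene0.png');c=up(i,b,18);c2=cv2.createCLAHE(3,(4,4)).apply(cv2.cvtColor(c,cv2.COLOR_BGR2GRAY));cv2.imwrite('pics/s3.png',c2)
E
```

```text
[[0.5624 0.0751 0.024 ]
 [0.5375 0.0478 0.024 ]
 [0.4995 0.0514 0.024 ]
 [0.4941 0.0896 0.024 ]
 [0.5468 0.097  0.024 ]]
```

View pics/s3.png

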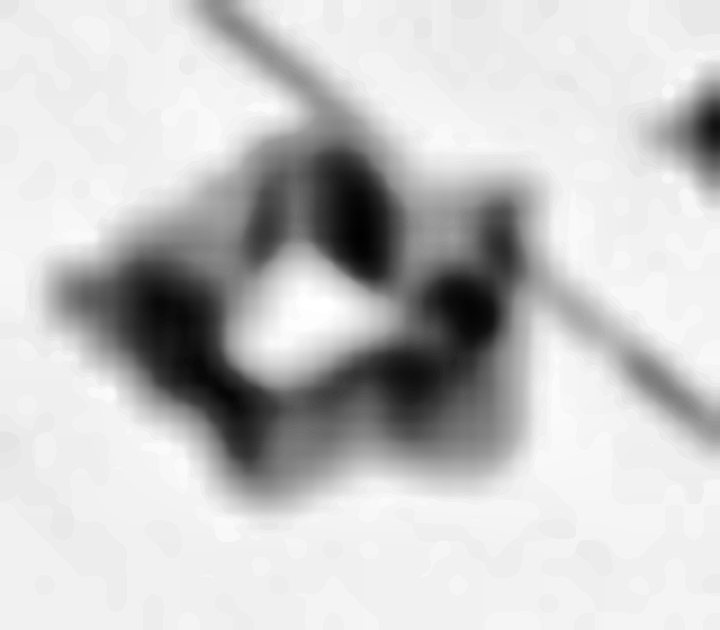

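Request:
step_arm:
  motion:
    - [[0.02,-0.001,0,0,0,0],[0.015,0,0,0,0,0],[0.0065,0,0,0,0,0],[0,0,0,0,0,0],[0,0,0,0,0,0]]

```text
time_s: 3.22
ee_pos: [0.5402, 0.0769, 0.0095]
eef_rot: [0.134, 1.57, 0.047]
force: [0.0, -0.5, 0.5]
grip_width: 0.0797
```

Request:
step_arm:
  motion:
    - [[0,0,0,0,0,0],[0,0,0,0,0,0],[0,0,0,0,0,0],[0,0,0,0,0,0],[0,0,0,0,0,0],[0,0,0,0,0,0]]
  fingers: 0.045
  squeeze: 8

```text
time_s: 3.98
ee_pos: [0.54, 0.0769, 0.0091]
eef_rot: [0.136, 1.57, 0.049]
force: [-0.3, -1.0, 3.8]
grip_width: 0.0598
```

```bash
python3 - <<'E'
from h import *
go(.4697,-.2415,.10,79.3)
S=cam('scene');b=(250,155,330,215);cv2.imwrite('pics/s4.png',up(S['im'],b,10))
E
```

```text
t 3.98 pos [0.54   0.0769 0.0091] phi 85.0 tilt [ 3.e-04  0.e+00 -1.e+00] q [ 0.07  0.53  1.7  -0.    0.91 -1.41] grip 0.0598 F [-0.3 -1.   3.8]
turn x 5.7 deg; shift mm: x -90.9 y -325.9 z -10.0 ; rows>= 5.2
```

View pics/s4.png

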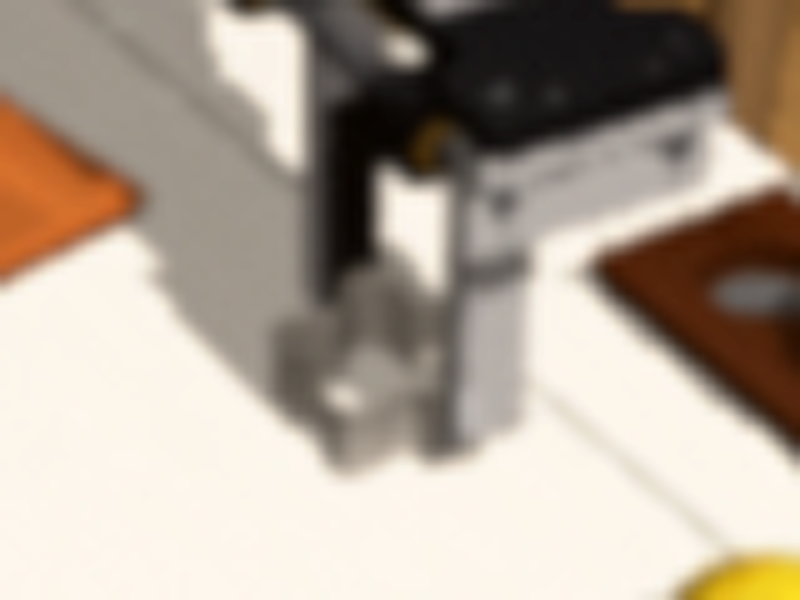

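Request:
step_arm:
  motion:
    - [[-0.04,0,0,0,0,0],[-0.04,0,0,0,0,0],[-0.01,0,0,5.7,0,0],[0,0,0,0,0,0]]

```text
time_s: 4.53
ee_pos: [0.5401, 0.0769, 0.0993]
eef_rot: [0.277, 1.57, 0.091]
force: [-1.2, -0.7, -0.4]
grip_width: 0.0598
```

```bash
python3 - <<'E'
from h import *
go(.4776,-.243,.05)
E
```

```text
t 4.53 pos [0.5401 0.0769 0.0993] phi 79.3 tilt [ 1.e-03  1.e-04 -1.e+00] q [ 0.07  0.4   1.65  0.    1.09 -1.31] grip 0.0598 F [-1.2 -0.7 -0.4]
turn x 0.0 deg; shift mm: x 49.3 y -325.9 z -2.0 ; rows>= 5.2
```

Request:
step_arm:
  motion:
    - [[0,-0.02,0,0,0,0],[0,-0.045,0,0,0,0],[0,-0.05,-0.001,0,0,0],[0,-0.05,-0.001,0,0,0],[0,-0.05,0,0,0,0],[0,-0.05,0,0,0,0],[0,-0.041,0,0,0,0],[0.01,-0.02,0,0,0,0],[0.02,0,0,0,0,0],[0.02,0,0,0,0,0],[0,0,0,0,0,0],[0,0,0,0,0,0]]

```text
time_s: 6.02
ee_pos: [0.4774, -0.2429, 0.0492]
eef_rot: [1.09, 1.571, 0.904]
force: [-0.2, 0.7, -0.0]
grip_width: 0.0596
```

```bash
python3 - <<'E'
from h import *
go(.4776,-.243,.0175)
S=cam('scene');b=(290,220,420,320);cv2.imwrite('pics/s5.png',up(S['im'],b,6))
E
```

```text
t 6.03 pos [ 0.4774 -0.2429  0.0492] phi 79.3 tilt [ 0.  0. -1.] q [-0.54  0.45  1.71  0.    0.98 -1.92] grip 0.0596 F [-0.2  0.7 -0. ]
turn x 0.0 deg; shift mm: x 31.7 y -0.0 z 0.2 ; rows>= 0.0
```

View pics/s5.png

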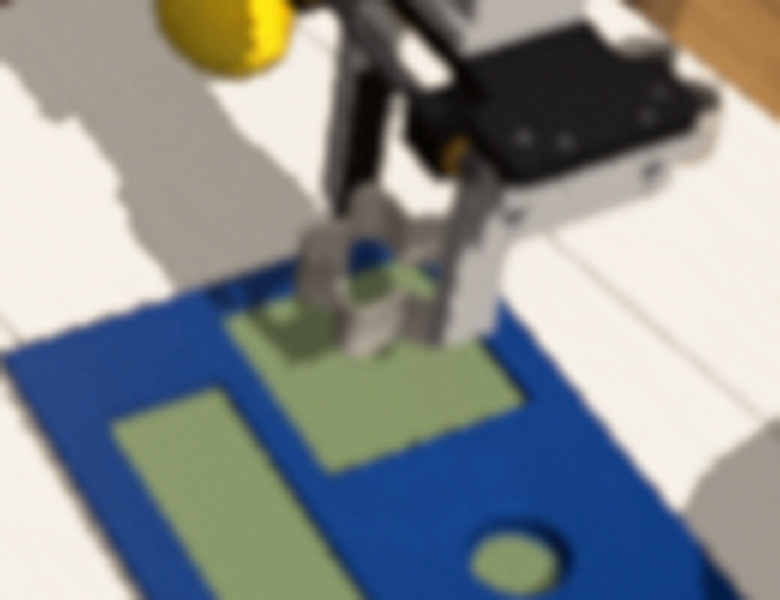

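Request:
step_arm:
  motion:
    - [[0.014,0,0,0,0,0],[0.01,0,0,0,0,0],[0.005,0,0,0,0,0],[0.003,0,0,0,0,0],[0,0,0,0,0,0],[0,0,0,0,0,0]]

```text
time_s: 6.82
ee_pos: [0.4774, -0.2431, 0.0171]
eef_rot: [-0.474, 1.57, -0.661]
force: [0.4, -0.8, 0.7]
grip_width: 0.0594
```

Request:
step_arm:
  motion:
    - [[0,0,0,0,0,0],[0,0,0,0,0,0],[0,0,0,0,0,0]]
  fingers: 0.074

```text
time_s: 7.2
ee_pos: [0.4773, -0.2431, 0.017]
eef_rot: [-0.327, 1.571, -0.514]
force: [-0.3, 0.3, 0.2]
grip_width: 0.0738
```

Request:
step_arm:
  motion:
    - [[-0.03,0,0,0,0,0],[-0.05,0,0,0,0,0],[-0.01,0,0,0,0,0],[0,0,0,0,0,0]]

```text
time_s: 7.7
ee_pos: [0.4773, -0.2431, 0.1069]
eef_rot: [-0.44, 1.57, -0.626]
force: [-1.2, 0.1, -0.4]
grip_width: 0.0737
```

```bash
python3 - <<'E'
from h import *
S=cam('scene');b=(290,220,420,320);cv2.imwrite('pics/s6.png',up(S['im'],b,6))
go(.6475,-.203,.1,81)
E
```

```text
t 7.75 pos [ 0.4769 -0.2428  0.106 ] phi 79.3 tilt [-9.e-04  5.e-04 -1.e+00] q [-0.54  0.37  1.67 -0.    1.1  -1.92] grip 0.0741 F [-0.1 -0.5 -1. ]
turn x -1.7 deg; shift mm: x 6.0 y 66.0 z 162.2 ; rows>= 2.8
```

View pics/s6.png

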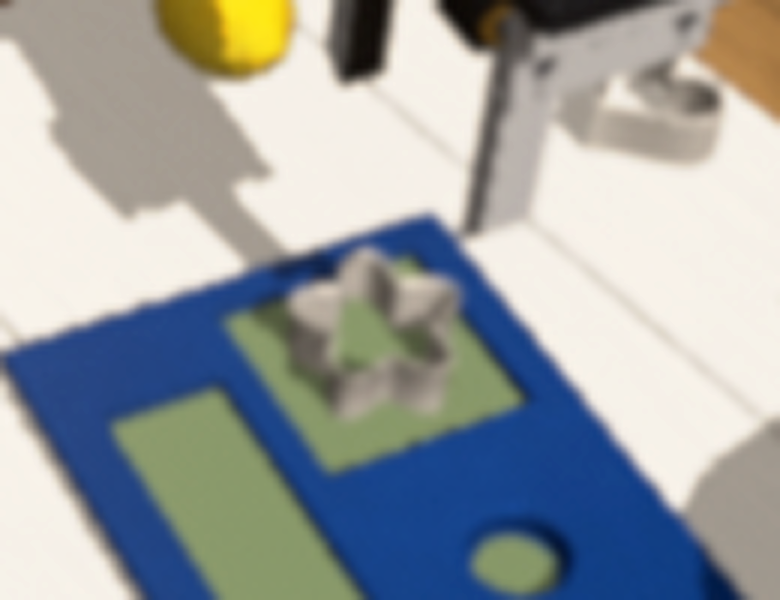

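The star (crop about (375,335)) lies flat inside the square bay. Next is the heart.

Request:
step_arm:
  motion:
    - [[0,0.008,0.02,-1.7,0,0],[0,0.017,0.042,0,0,0],[0,0.017,0.042,0,0,0],[0,0.016,0.038,0,0,0],[0,0.008,0.02,0,0,0],[0.025,0,0,0,0,0],[0.03,0,0,0,0,0],[0,0,0,0,0,0],[0,0,0,0,0,0]]
  fingers: 0.076

```text
time_s: 8.88
ee_pos: [0.6479, -0.204, 0.0523]
eef_rot: [-0.32, 1.571, -0.477]
force: [0.2, 0.2, 0.7]
grip_width: 0.0761
```

```bash
python3 - <<'E'
from h import *
S=cam('scene');b=(350,190,450,265);cv2.imwrite('pics/s7.png',up(S['im'],b,8))
go(.6475,-.203,.01,81)
E
```

```text
t 8.93 pos [ 0.6482 -0.2041  0.0529] phi 81.0 tilt [ 1.1e-03 -5.0e-04 -1.0e+00] q [-0.36  0.73  1.25 -0.    1.17 -1.77] grip 0.0756 F [ 0.3 -0.1  0.1]
turn x -0.0 deg; shift mm: x 42.9 y 1.0 z -0.8 ; rows>= 0.0
```

View pics/s7.png

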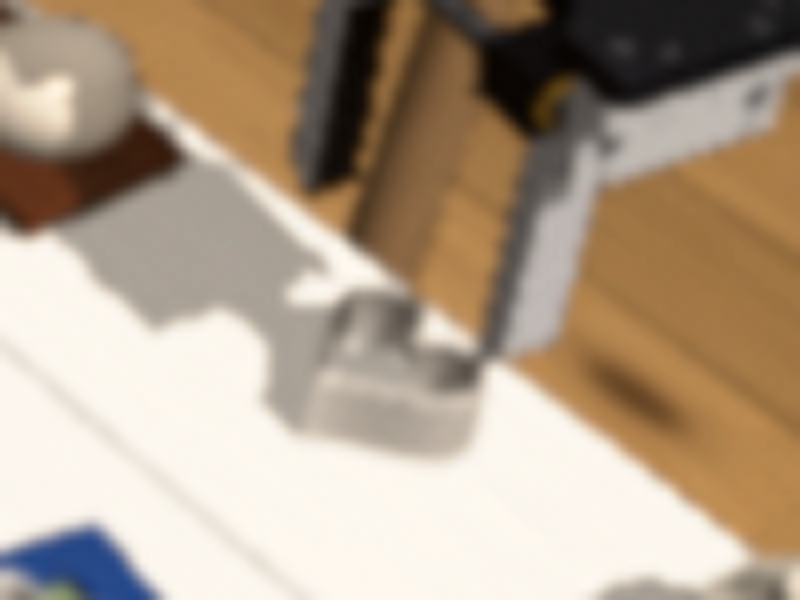

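```bash
python3 - <<'E'
from h import *
S=cam('scene');p=get_obs()['ee_pos'];f=np.radians(81);y=np.array([np.cos(f),np.sin(f),0]);z=np.array([np.sin(f),-np.cos(f),0])
b=(375,220,425,257);i=up(S['im'],b,16)
for h,c in((.024,(0,0,255)),(0,(255,0,0))):
  P=[p+y*a+z*s+[0,0,h-p[2]] for a,s in((.0275,0),(-.0275,0),(0,-.035),(.013,.015),(-.013,.015))]
  mark(i,proj(S,P),b,16,c)
cv2.imwrite('pics/s8.png',i)
E
```

```text
(no output)
```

View pics/s8.png

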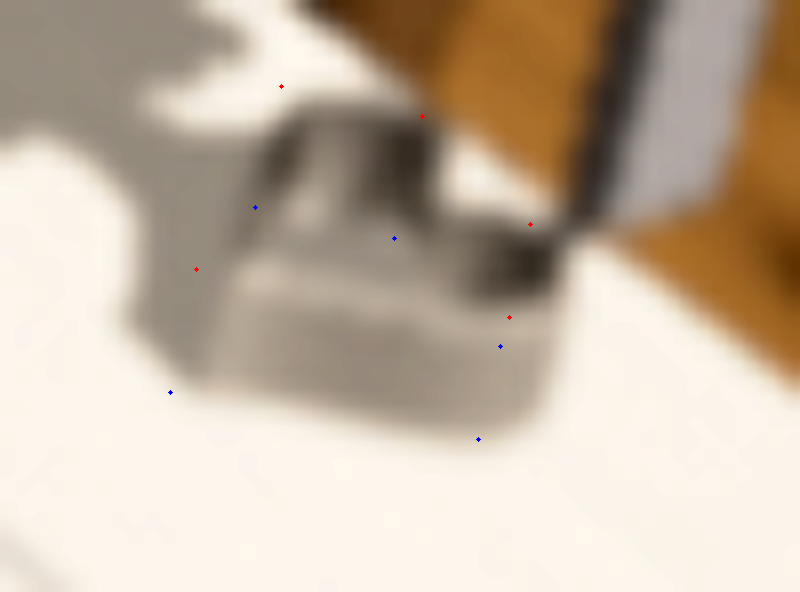

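Request:
step_arm:
  motion:
    - [[0.015,-0.0025,0.003,0,0,0],[0.015,0,0,0,0,0],[0.008,0,0,0,0,0],[0.005,0,0,0,0,0],[0,0,0,0,0,0],[0,0,0,0,0,0]]

```text
time_s: 9.72
ee_pos: [0.6506, -0.2069, 0.0094]
eef_rot: [-0.3, 1.57, -0.457]
force: [0.6, 0.4, -0.6]
grip_width: 0.076
```

Request:
step_arm:
  motion:
    - [[0,0,0,0,0,0],[0,0,0,0,0,0],[0,0,0,0,0,0],[0,0,0,0,0,0],[0,0,0,0,0,0],[0,0,0,0,0,0]]
  fingers: 0.045

```text
time_s: 10.48
ee_pos: [0.6504, -0.2068, 0.0091]
eef_rot: [-0.199, 1.571, -0.356]
force: [-0.8, 0.3, 2.4]
grip_width: 0.0549
```

```bash
python3 - <<'E'
from h import *
S=cam('scene');b=(350,190,450,265);cv2.imwrite('pics/s9.png',up(S['im'],b,8))
go(.458,.327,.1,98.3)
E
```

```text
t 10.53 pos [ 0.6505 -0.2069  0.0091] phi 81.0 tilt [ 3.e-04 -1.e-04 -1.e+00] q [-0.36  0.79  1.25  0.    1.1  -1.78] grip 0.0549 F [-1.   0.3  3.1]
turn x -17.3 deg; shift mm: x -90.9 y 556.0 z -113.4 ; rows>= 9.1
```

View pics/s9.png

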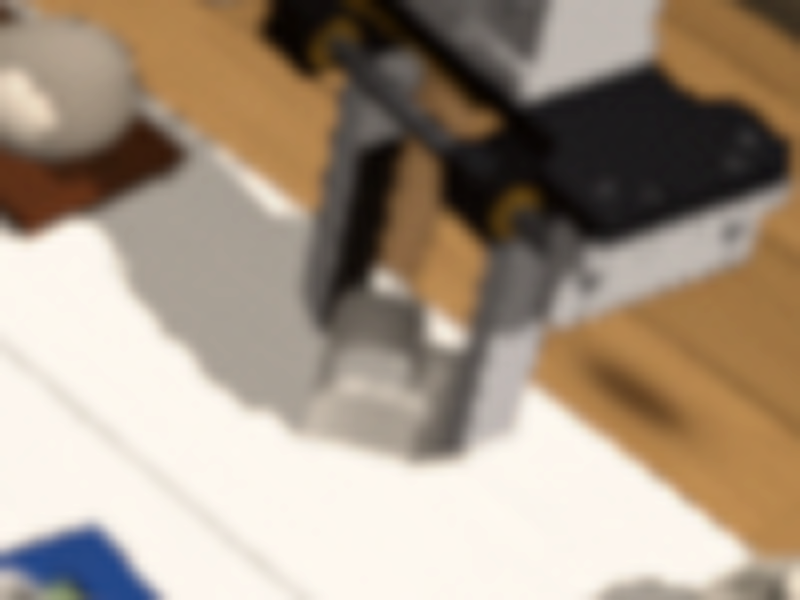

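Request:
step_arm:
  motion:
    - [[-0.04,0,0,0,0,0],[-0.04,0,0,-8,0,0],[-0.015,0,0,-9.3,0,0],[0,0,0,0,0,0],[0,0,0,0,0,0]]

```text
time_s: 11.15
ee_pos: [0.6499, -0.2066, 0.1026]
eef_rot: [2.63, 1.569, 2.771]
force: [-0.2, -0.2, -1.0]
grip_width: 0.0552
```

```bash
python3 - <<'E'
from h import *
go(.4576,.3275,.05)
E
```

```text
t 11.15 pos [ 0.6499 -0.2066  0.1026] phi 98.1 tilt [-1.7e-03  7.0e-04 -1.0e+00] q [-0.36  0.68  1.2   0.    1.26 -2.07] grip 0.0552 F [-0.2 -0.2 -1. ]
turn x 0.0 deg; shift mm: x 52.6 y 555.9 z -115.3 ; rows>= 9.1
```

Request:
step_arm:
  motion:
    - [[0,0.025,-0.0052,0,0,0],[0,0.05,-0.0104,0,0,0],[0,0.05,-0.0104,0,0,0],[0,0.05,-0.0104,0,0,0],[0,0.05,-0.0104,0,0,0],[0,0.05,-0.0104,0,0,0],[0,0.05,-0.0104,0,0,0],[0,0.05,-0.0104,0,0,0],[0,0.05,-0.0104,0,0,0],[0,0.05,-0.0104,0,0,0],[0,0.05,-0.0104,0,0,0],[0,0.031,-0.006,0,0,0]]

```text
time_s: 12.65
ee_pos: [0.4547, 0.3285, 0.1028]
eef_rot: [-2.792, 1.569, -2.649]
force: [0.1, -0.0, -0.0]
grip_width: 0.055
```

Request:
step_arm:
  motion:
    - [[0.025,0,0,0,0,0],[0.025,0,0,0,0,0],[0,0,0,0,0,0],[0,0,0,0,0,0]]

```text
time_s: 13.15
ee_pos: [0.4564, 0.3268, 0.0544]
eef_rot: [0.237, 1.571, 0.38]
force: [0.5, 0.7, -0.4]
grip_width: 0.0545
```

```bash
python3 - <<'E'
from h import *
go(.4576,.3275,.0175)
S=cam('scene');b=(150,120,280,210);cv2.imwrite('pics/s10.png',up(S['im'],b,6))
E
```

```text
t 13.15 pos [0.4564 0.3268 0.0544] phi 98.2 tilt [ 2.e-04  1.e-04 -1.e+00] q [ 0.56  0.49  1.63 -0.    1.02 -1.16] grip 0.0545 F [ 0.5  0.7 -0.4]
turn x 0.0 deg; shift mm: x 36.9 y 0.5 z 1.3 ; rows>= 0.0
```

View pics/s10.png

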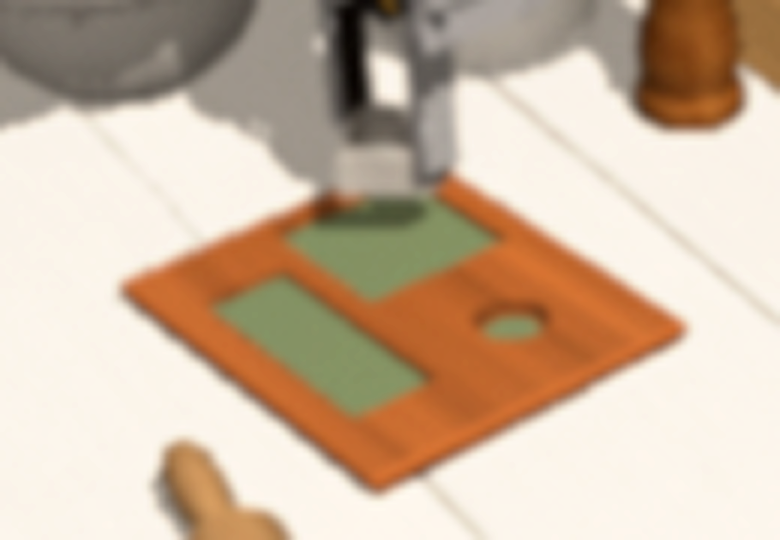

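Request:
step_arm:
  motion:
    - [[0.018,0,0.001,0,0,0],[0.011,0,0,0,0,0],[0.005,0,0,0,0,0],[0.0025,0,0,0,0,0],[0,0,0,0,0,0],[0,0,0,0,0,0]]

```text
time_s: 13.95
ee_pos: [0.4573, 0.327, 0.0177]
eef_rot: [0.407, 1.57, 0.552]
force: [-0.4, -0.2, 0.3]
grip_width: 0.0551
```

Request:
step_arm:
  motion:
    - [[0,0,0,0,0,0],[0,0,0,0,0,0],[0,0,0,0,0,0]]
  fingers: 0.07

```text
time_s: 14.32
ee_pos: [0.4572, 0.3269, 0.0175]
eef_rot: [0.824, 1.571, 0.969]
force: [-0.4, -0.5, -0.5]
grip_width: 0.0699
```

Request:
step_arm:
  motion:
    - [[-0.03,0,0,0,0,0],[-0.05,0,0,0,0,0],[-0.01,0,0,0,0,0],[0,0,0,0,0,0]]

```text
time_s: 14.82
ee_pos: [0.4572, 0.3269, 0.1074]
eef_rot: [0.422, 1.57, 0.567]
force: [-0.2, -0.2, -0.2]
grip_width: 0.0696
```

```bash
python3 - <<'E'
from h import *
S=cam('scene');b=(150,120,280,210);cv2.imwrite('pics/s11.png',up(S['im'],b,6))
go(.533,-.080,.1,0)
go(.452,.0105,.1,63.9)
E
```

```text
t 14.88 pos [0.4568 0.3267 0.1065] phi 98.3 tilt [-9.e-04 -6.e-04 -1.e+00] q [ 0.56  0.43  1.59 -0.    1.12 -1.16] grip 0.0701 F [ 0.5  0.2 -0.1]
turn x -81.7 deg; shift mm: x 6.5 y -76.2 z -406.7 ; rows>= 6.6
t 14.88 pos [0.4568 0.3267 0.1065] phi 98.3 tilt [-9.e-04 -6.e-04 -1.e+00] q [ 0.56  0.43  1.59 -0.    1.12 -1.16] grip 0.0701 F [ 0.5  0.2 -0.1]
turn x 34.4 deg; shift mm: x 6.5 y -286.1 z 134.7 ; rows>= 5.1
```

View pics/s11.png

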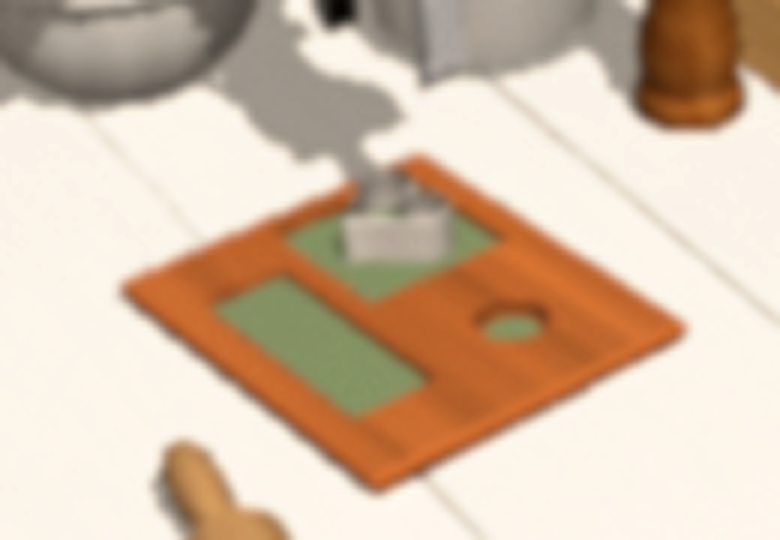

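The heart (crop about (395,230)) sits in the wooden tray's square bay. Next is the cinnamon stick.

Request:
step_arm:
  motion:
    - [[0,0,0,8.6,0,0],[0,0,0,8.6,0,0],[0,0,0,8.6,0,0],[0,0,0,8.6,0,0],[0,-0.02,0.0095,0,0,0],[0,-0.045,0.0212,0,0,0],[0,-0.05,0.0235,0,0,0],[0,-0.05,0.0235,0,0,0],[0,-0.05,0.0235,0,0,0],[0,-0.045,0.0212,0,0,0],[0.02,-0.026,0.0123,0,0,0],[0.03,0,0,0,0,0]]
  fingers: 0.04

```text
time_s: 16.38
ee_pos: [0.4519, 0.0091, 0.056]
eef_rot: [-2.606, 1.57, -3.064]
force: [0.1, 0.8, -0.5]
grip_width: 0.0401
```

Request:
step_arm:
  motion:
    - [[0.01,0,0,0,0,0],[0,0,0,0,0,0],[0,0,0,0,0,0]]

```text
time_s: 16.75
ee_pos: [0.4526, 0.0111, 0.0481]
eef_rot: [0.425, 1.57, -0.03]
force: [0.1, 0.1, 0.2]
grip_width: 0.0401
```

```bash
python3 - <<'E'
from h import *
go(.452,.0105,.0045,63.9)
S=cam('scene');b=(240,170,320,230);p=get_obs()['ee_pos'];i=up(S['im'],b,10)
mark(i,proj(S,[[p[0],p[1],.01]]),b,10,(0,0,255));cv2.imwrite('pics/s12.png',i)
E
```

```text
t 16.75 pos [0.4526 0.0111 0.0481] phi 63.9 tilt [ 8.e-04 -0.e+00 -1.e+00] q [-0.06  0.3   1.94  0.    0.91 -1.17] grip 0.0401 F [0.1 0.1 0.2]
turn x 0.0 deg; shift mm: x 43.6 y -0.9 z -0.3 ; rows>= 0.0
```

View pics/s12.png

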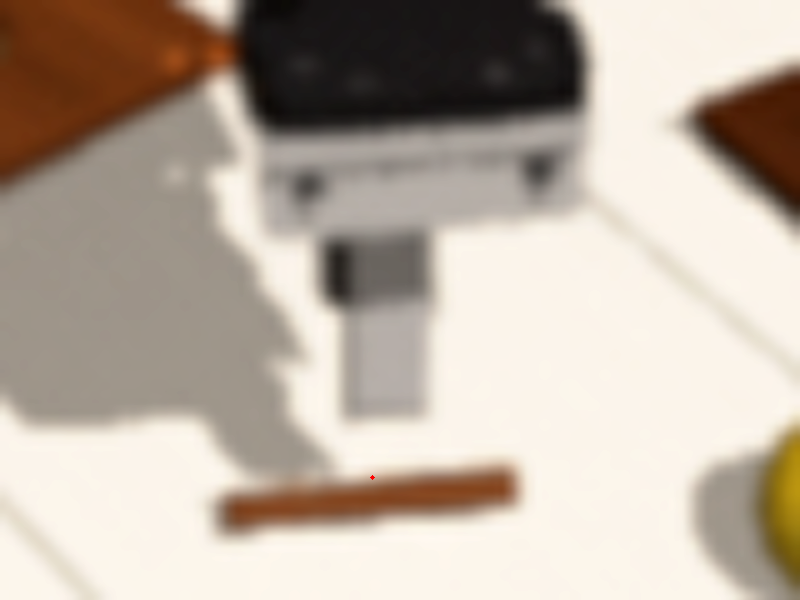

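Request:
step_arm:
  motion:
    - [[0.018,-0.002,0,0,0,0],[0.015,0,0,0,0,0],[0.006,0,0,0,0,0],[0.0045,0,0,0,0,0],[0,0,0,0,0,0],[0,0,0,0,0,0]]

```text
time_s: 17.55
ee_pos: [0.4516, 0.009, 0.0043]
eef_rot: [0.33, 1.57, -0.126]
force: [-0.8, 0.1, 0.5]
grip_width: 0.0402
```

Request:
step_arm:
  motion:
    - [[0,0,0,0,0,0],[0,0,0,0,0,0],[0,0,0,0,0,0],[0,0,0,0,0,0],[0,0,0,0,0,0],[0,0,0,0,0,0]]
  fingers: 0.0

```text
time_s: 18.3
ee_pos: [0.4514, 0.009, 0.004]
eef_rot: [0.171, 1.571, -0.285]
force: [-0.5, -0.2, 0.2]
grip_width: 0.0109
```

```bash
python3 - <<'E'
from h import *
go(.3861,-.2745,.1,-10.7)
S=cam('scene');b=(240,170,320,230);i=up(S['im'],b,10);cv2.imwrite('pics/s13.png',i)
E
```

```text
t 18.30 pos [0.4514 0.009  0.004 ] phi 63.9 tilt [ 1.e-04 -0.e+00 -1.e+00] q [-0.06  0.38  1.96 -0.    0.8  -1.18] grip 0.0109 F [-0.5 -0.2  0.2]
turn x 74.6 deg; shift mm: x -96.0 y -11.5 z 290.7 ; rows>= 4.7
```

View pics/s13.png

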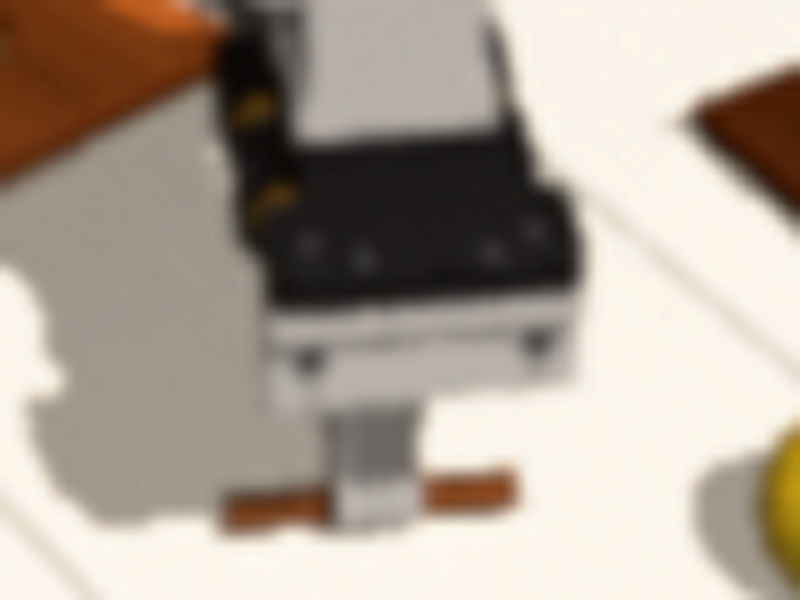

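Request:
step_arm:
  motion:
    - [[-0.03,0,0,0,0,0],[-0.03,0,0,9.3,0,0],[-0.02,0,0,9.3,0,0],[-0.016,0,0,9.3,0,0],[0,0,0,9.3,0,0],[0,0,0,9.3,0,0],[0,0,0,9.3,0,0],[0,0,0,9.3,0,0],[0,0,0,9.5,0,0],[0,0,0,0,0,0],[0,0,0,0,0,0]]

```text
time_s: 19.73
ee_pos: [0.4514, 0.009, 0.0999]
eef_rot: [-1.268, 1.571, -3.022]
force: [0.1, -0.5, -0.0]
grip_width: 0.0107
```

```bash
python3 - <<'E'
from h import *
go(.3861,-.2745,.04,-10.7)
S=cam('scene');b=(240,130,340,205);i=up(S['im'],b,8);cv2.imwrite('pics/s14.png',i)
E
```

```text
t 19.73 pos [0.4514 0.009  0.0999] phi -10.5 tilt [-1.e-04 -0.e+00 -1.e+00] q [-0.06  0.21  1.9  -0.    1.03  0.12] grip 0.0107 F [ 0.1 -0.5 -0. ]
turn x 0.2 deg; shift mm: x 59.9 y -11.5 z 290.7 ; rows>= 4.7
```

View pics/s14.png

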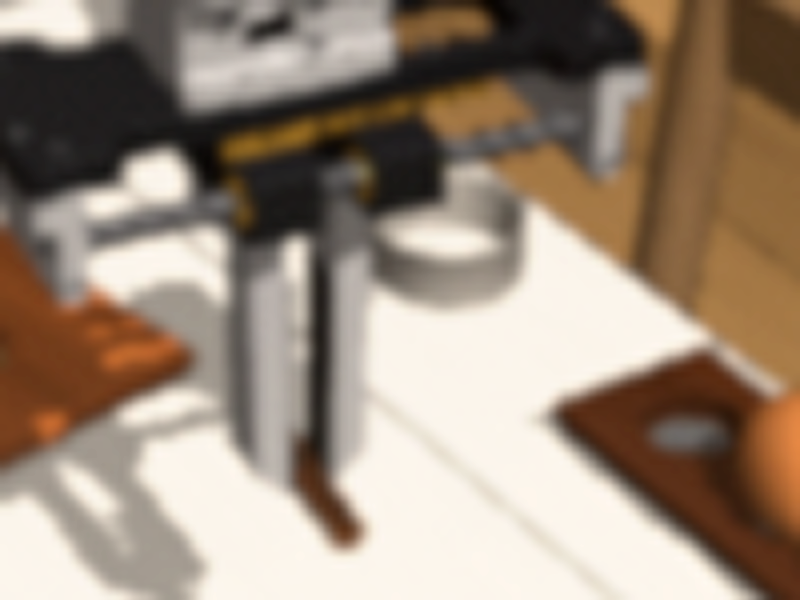

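Request:
step_arm:
  motion:
    - [[0,-0.0007,0.018,0,0,0],[0,-0.0018,0.045,0,0,0],[0,-0.002,0.05,0,0,0],[0,-0.002,0.05,0,0,0],[0,-0.002,0.05,0,0,0],[0,-0.0018,0.045,0,0,0],[0,-0.0012,0.0327,0,0,0],[0.03,0,0,0,0,0],[0.03,0,0,0,0,0],[0,0,0,0,0,0],[0,0,0,0,0,0]]

```text
time_s: 21.15
ee_pos: [0.3865, -0.2747, 0.041]
eef_rot: [1.038, 1.57, -0.719]
force: [0.4, -0.7, -0.2]
grip_width: 0.0104
```

```bash
python3 - <<'E'
from h import *
go(.3861,-.2745,.0137,-10.7)
S=cam('scene');b=(280,240,420,345);i=up(S['im'],b,5);cv2.imwrite('pics/s15.png',i)
E
```

```text
t 21.15 pos [ 0.3865 -0.2747  0.041 ] phi -10.7 tilt [ 8.e-04 -7.e-04 -1.e+00] q [-0.7   0.35  1.89 -0.    0.91 -0.51] grip 0.0104 F [ 0.4 -0.7 -0.2]
turn x 0.0 deg; shift mm: x 27.3 y -0.4 z -0.2 ; rows>= 0.0
```

View pics/s15.png

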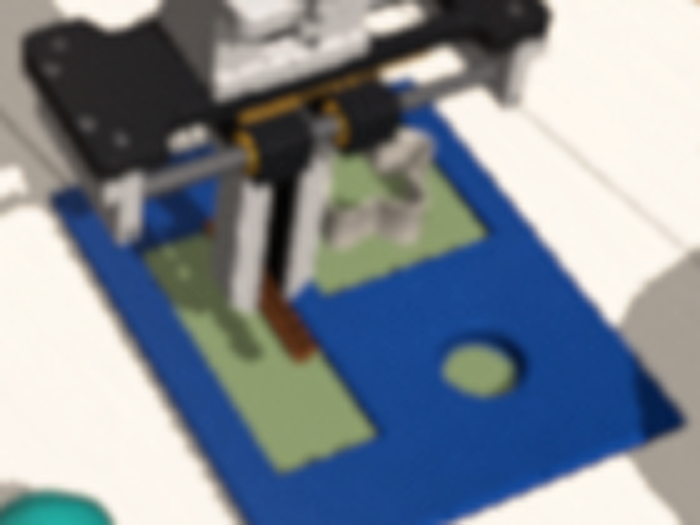

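Request:
step_arm:
  motion:
    - [[0.014,0,0,0,0,0],[0.009,0,0,0,0,0],[0.004,0,0,0,0,0],[0,0,0,0,0,0],[0,0,0,0,0,0]]

```text
time_s: 21.82
ee_pos: [0.3862, -0.2746, 0.0131]
eef_rot: [1.037, 1.571, -0.72]
force: [-0.2, 0.5, 0.5]
grip_width: 0.0106
```

Request:
step_arm:
  motion:
    - [[0,0,0,0,0,0],[0,0,0,0,0,0],[0,0,0,0,0,0]]
  fingers: 0.022

```text
time_s: 22.2
ee_pos: [0.3861, -0.2745, 0.013]
eef_rot: [0.701, 1.571, -1.057]
force: [-0.1, 0.5, 0.3]
grip_width: 0.022
```

Request:
step_arm:
  motion:
    - [[-0.03,0,0,0,0,0],[-0.05,0,0,0,0,0],[-0.01,0,0,0,0,0],[0,0,0,0,0,0]]

```text
time_s: 22.7
ee_pos: [0.3861, -0.2745, 0.103]
eef_rot: [1.06, 1.57, -0.698]
force: [-0.3, 1.6, 0.5]
grip_width: 0.0216
```

```bash
python3 - <<'E'
from h import *
go(.534,-.080,.1,0)
S=cam('scene');b=(280,240,420,345);i=up(S['im'],b,5);cv2.imwrite('pics/s16.png',i)
E
```

```text
t 22.70 pos [ 0.3861 -0.2745  0.103 ] phi -10.7 tilt [ 6.e-04 -5.e-04 -1.e+00] q [-0.7   0.25  1.84 -0.    1.05 -0.51] grip 0.0216 F [-0.3  1.6  0.5]
turn x -10.7 deg; shift mm: x 3.0 y 147.9 z -194.5 ; rows>= 3.9
```

View pics/s16.png

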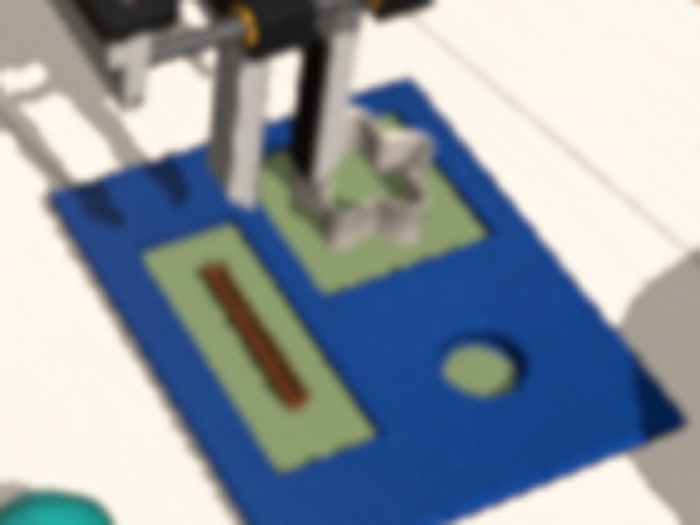

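Request:
step_arm:
  motion:
    - [[0,0,0,-10.7,0,0],[0,0.014,-0.0185,0,0,0],[0,0.033,-0.044,0,0,0],[0,0.033,-0.044,0,0,0],[0,0.033,-0.044,0,0,0],[0,0.026,-0.034,0,0,0],[0.02,0.0075,-0.01,0,0,0],[0.018,0,0,0,0,0],[0,0,0,0,0,0],[0,0,0,0,0,0]]
  fingers: 0.078

```text
time_s: 24.0
ee_pos: [0.5324, -0.0807, 0.0651]
eef_rot: [-0.271, 1.571, -1.843]
force: [-0.7, -0.8, -0.2]
grip_width: 0.0779
```

```bash
python3 - <<'E'
from h import *
go(.532,-.079,.009,0)
S=cam('scene');b=(280,160,380,250);i=up(S['im'],b,6);p=get_obs()['ee_pos']
mark(i,proj(S,[[p[0],p[1],.0255]]),b,6,(0,0,255));cv2.imwrite('pics/s17.png',i)
E
```

```text
t 24.00 pos [ 0.5324 -0.0807  0.0651] phi -0.1 tilt [-0.e+00 -1.e-04 -1.e+00] q [-0.22  0.43  1.69 -0.    1.02 -0.22] grip 0.0779 F [-0.7 -0.8 -0.2]
turn x -0.1 deg; shift mm: x 56.1 y -0.4 z -1.7 ; rows>= 0.0
```

View pics/s17.png

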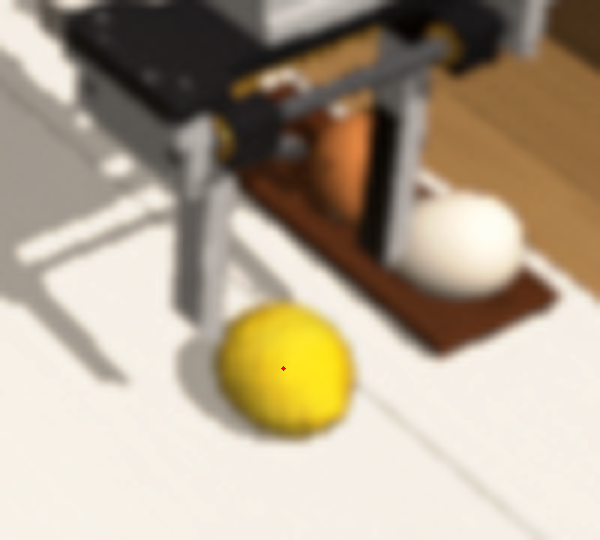

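Request:
step_arm:
  motion:
    - [[0.02,0.001,0,0,0,0],[0.02,0,0,0,0,0],[0.011,0,0,0,0,0],[0.005,0,0,0,0,0],[0,0,0,0,0,0],[0,0,0,0,0,0]]

```text
time_s: 24.8
ee_pos: [0.5339, -0.0801, 0.0096]
eef_rot: [1.367, 1.57, -0.204]
force: [0.3, -0.4, -0.6]
grip_width: 0.0779
```

Request:
step_arm:
  motion:
    - [[0,0,0,0,0,0],[0,0,0,0,0,0],[0,0,0,0,0,0],[0,0,0,0,0,0],[0,0,0,0,0,0],[0,0,0,0,0,0]]
  fingers: 0.035
  squeeze: 10

```text
time_s: 25.55
ee_pos: [0.5337, -0.08, 0.009]
eef_rot: [1.286, 1.571, -0.285]
force: [0.9, -0.2, 0.7]
grip_width: 0.0507
```

Request:
step_arm:
  motion:
    - [[-0.015,0,0,0,0,0],[-0.04,0,0,0,0,0],[-0.045,0,0,0,0,0],[0,0,0,0,0,0],[0,0,0,0,0,0]]

```text
time_s: 26.18
ee_pos: [0.5332, -0.0799, 0.1087]
eef_rot: [-1.767, 1.57, 2.945]
force: [1.4, -0.3, -1.2]
grip_width: 0.0506
```

```bash
python3 - <<'E'
from h import *
go(.461,.2323,.06,0)
S=cam('scene');b=(280,130,380,250);i=up(S['im'],b,5);p=get_obs()['ee_pos']
mark(i,proj(S,[[p[0],p[1],p[2]+.0165]]),b,5,(0,0,255));cv2.imwrite('pics/s18.png',i)
E
```

```text
t 26.18 pos [ 0.5332 -0.0799  0.1087] phi -0.0 tilt [-6.e-04  1.e-04 -1.e+00] q [-0.22  0.38  1.66 -0.    1.11 -0.22] grip 0.0506 F [ 1.4 -0.3 -1.2]
turn x -0.0 deg; shift mm: x 48.7 y -72.2 z -312.2 ; rows>= 5.1
```

View pics/s18.png

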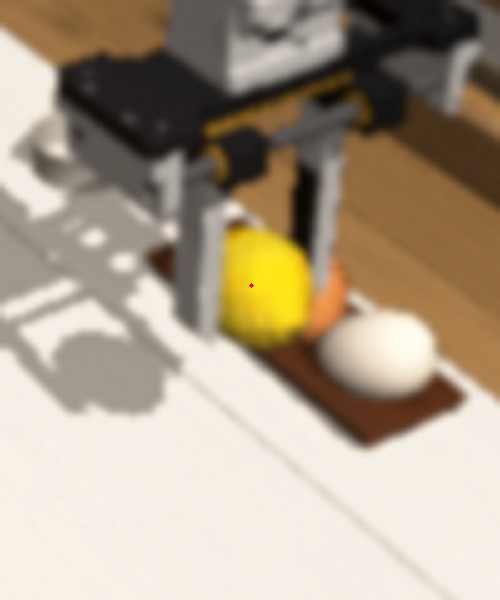

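Request:
step_arm:
  motion:
    - [[0,-0.0045,-0.02,0,0,0],[0,-0.0104,-0.045,0,0,0],[0,-0.0116,-0.05,0,0,0],[0,-0.0116,-0.05,0,0,0],[0,-0.0116,-0.05,0,0,0],[0,-0.0104,-0.045,0,0,0],[0,-0.008,-0.035,0,0,0],[0.01,-0.0041,-0.018,0,0,0],[0.025,0,0,0,0,0],[0.02,0,0,0,0,0],[0,0,0,0,0,0],[0,0,0,0,0,0]]

```text
time_s: 27.72
ee_pos: [0.4616, 0.2329, 0.0543]
eef_rot: [1.904, 1.571, 0.333]
force: [0.5, -1.1, -0.4]
grip_width: 0.0504
```

```bash
python3 - <<'E'
from h import *
go(.461,.2333,.0175,0)
S=cam('scene');b=(190,110,290,200);i=up(S['im'],b,6);p=get_obs()['ee_pos']
mark(i,proj(S,[[p[0],p[1],p[2]+.0165]]),b,6,(0,0,255));cv2.imwrite('pics/s19.png',i)
E
```

```text
t 27.73 pos [0.4616 0.2329 0.0543] phi -0.0 tilt [ 1.e-04  0.e+00 -1.e+00] q [ 0.4   0.41  1.76 -0.    0.97  0.4 ] grip 0.0504 F [ 0.5 -1.1 -0.4]
turn x -0.0 deg; shift mm: x 36.8 y -0.6 z -0.4 ; rows>= 0.0
```

View pics/s19.png

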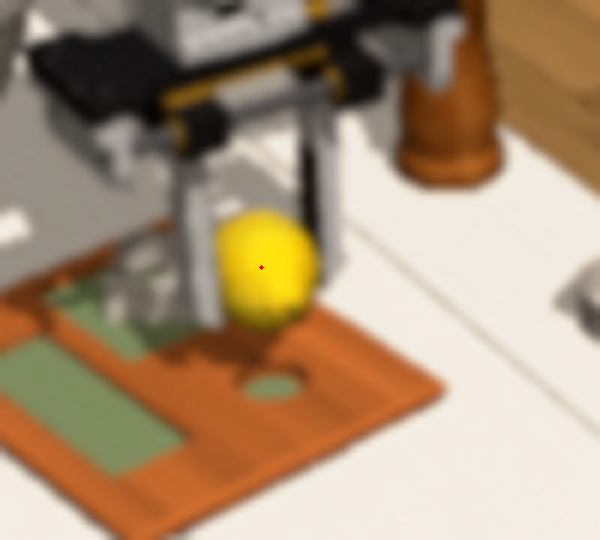

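Request:
step_arm:
  motion:
    - [[0.018,-0.0005,0,0,0,0],[0.012,0,0,0,0,0],[0.005,0,0,0,0,0],[0.002,0,0,0,0,0],[0,0,0,0,0,0],[0,0,0,0,0,0]]

```text
time_s: 28.52
ee_pos: [0.4629, 0.2332, 0.0186]
eef_rot: [1.822, 1.566, 0.25]
force: [4.1, -2.1, 8.1]
grip_width: 0.0499
```

Request:
step_arm:
  motion:
    - [[0,0,0,0,0,0],[0,0,0,0,0,0],[0,0,0,0,0,0],[0,0,0,0,0,0]]
  fingers: 0.072

```text
time_s: 29.02
ee_pos: [0.4609, 0.233, 0.0168]
eef_rot: [-1.256, 1.57, -2.827]
force: [0.3, -0.3, 0.1]
grip_width: 0.072
```

Request:
step_arm:
  motion:
    - [[-0.03,0,0,0,0,0],[-0.05,0,0,0,0,0],[-0.02,0,0,0,0,0],[0,0,0,0,0,0]]

```text
time_s: 29.52
ee_pos: [0.4615, 0.2333, 0.118]
eef_rot: [1.962, 1.568, 0.391]
force: [0.2, -0.7, -1.1]
grip_width: 0.0718
```

```bash
python3 - <<'E'
from h import *
go(.640,0,.1,-35)
S=cam('scene');b=(170,110,290,210);i=up(S['im'],b,6);cv2.imwrite('pics/s20.png',i)
E
```

```text
t 29.52 pos [0.4615 0.2333 0.118 ] phi -0.0 tilt [ 0.0024  0.001  -1.    ] q [ 0.4   0.32  1.71 -0.    1.11  0.4 ] grip 0.0718 F [ 0.2 -0.7 -1.1]
turn x 35.0 deg; shift mm: x 18.0 y 280.0 z 88.7 ; rows>= 4.7
```

View pics/s20.png

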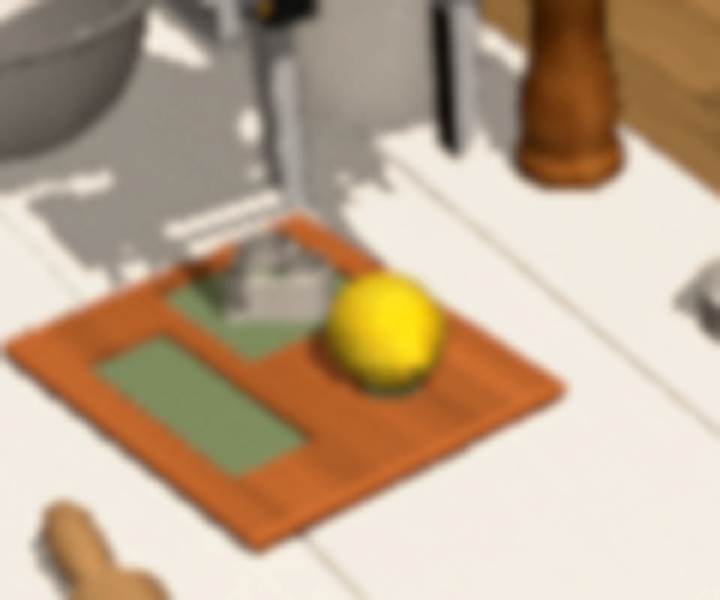

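The lemon (crop about (385,330)) rests on the round seat. Next is the egg.

Request:
step_arm:
  motion:
    - [[0,0,0,8.7,0,0],[0,0,0,8.7,0,0],[0,0,0,8.8,0,0],[0,0,0,8.8,0,0],[0,0.02,0.0063,0,0,0],[0,0.045,0.0143,0,0,0],[0,0.05,0.0158,0,0,0],[0,0.05,0.0158,0,0,0],[0,0.05,0.0158,0,0,0],[0,0.04,0.0127,0,0,0],[0,0.025,0.008,0,0,0],[0,0,0,0,0,0]]
  fingers: 0.068

```text
time_s: 31.08
ee_pos: [0.6392, -0.0016, 0.1146]
eef_rot: [-1.0, 1.568, 3.099]
force: [-1.0, 0.4, 0.0]
grip_width: 0.0679
```

Request:
step_arm:
  motion:
    - [[0.025,0,0,0,0,0],[0.025,0,0,0,0,0],[0,0,0,0,0,0],[0,0,0,0,0,0]]

```text
time_s: 31.58
ee_pos: [0.6395, 0.0002, 0.0676]
eef_rot: [2.182, 1.57, 0.001]
force: [-0.0, -1.1, -0.1]
grip_width: 0.068
```

```bash
python3 - <<'E'
from h import *
go(.640,0,.016,-35)
S=cam('scene');b=(295,140,385,225);i=up(S['im'],b,7);p=get_obs()['ee_pos']
f=np.radians(-35);y=np.array([np.cos(f),np.sin(f),0])
mark(i,proj(S,[[.64,0,.029],[p[0],p[1],.029]]),b,7,(0,0,255))
mark(i,proj(S,[[*(p+y*a)[:2],.016] for a in(-.046,-.034,.034,.046)]),b,7,(255,0,0))
cv2.imwrite('pics/s21.png',i)
E
```

```text
t 31.57 pos [6.395e-01 2.000e-04 6.760e-02] phi -35.0 tilt [ 5.e-04  0.e+00 -1.e+00] q [-0.06  0.63  1.38  0.    1.13  0.55] grip 0.0680 F [-0.  -1.1 -0.1]
turn x 0.0 deg; shift mm: x 51.6 y 0.6 z -0.1 ; rows>= 0.0
```

View pics/s21.png

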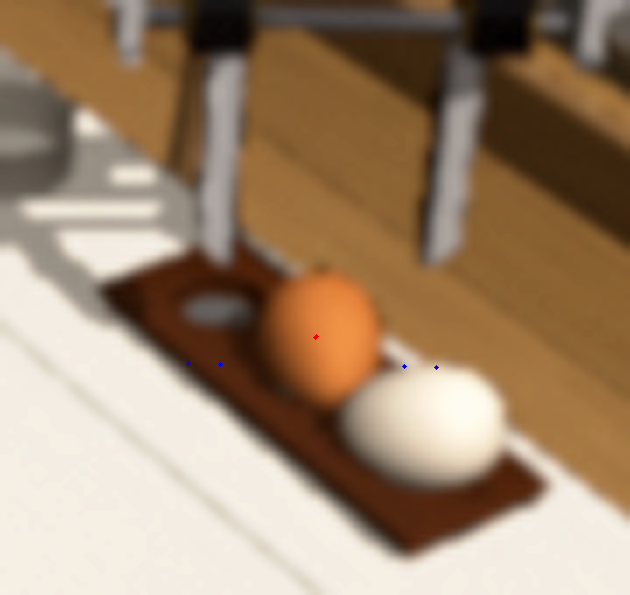

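Request:
step_arm:
  motion:
    - [[0.02,0.001,0,0,0,0],[0.015,0,0,0,0,0],[0.01,0,0,0,0,0],[0.006,0,0,0,0,0],[0,0,0,0,0,0],[0,0,0,0,0,0]]

```text
time_s: 32.38
ee_pos: [0.6405, -0.0009, 0.0164]
eef_rot: [2.131, 1.57, -0.051]
force: [-0.2, -0.0, 0.7]
grip_width: 0.0679
```

```bash
python3 - <<'E'
from h import *
go(.640,0,.016,-35)
S=cam('scene');b=(295,140,385,225);i=up(S['im'],b,7)
cv2.imwrite('pics/s22.png',i)
E
```

```text
t 32.38 pos [ 0.6405 -0.0009  0.0164] phi -35.0 tilt [ 7.e-04 -0.e+00 -1.e+00] q [-0.06  0.7   1.4   0.    1.05  0.55] grip 0.0679 F [-0.2 -0.   0.7]
turn x -0.0 deg; shift mm: x 0.4 y -0.9 z -0.4 ; rows>= 0.0
```

View pics/s22.png

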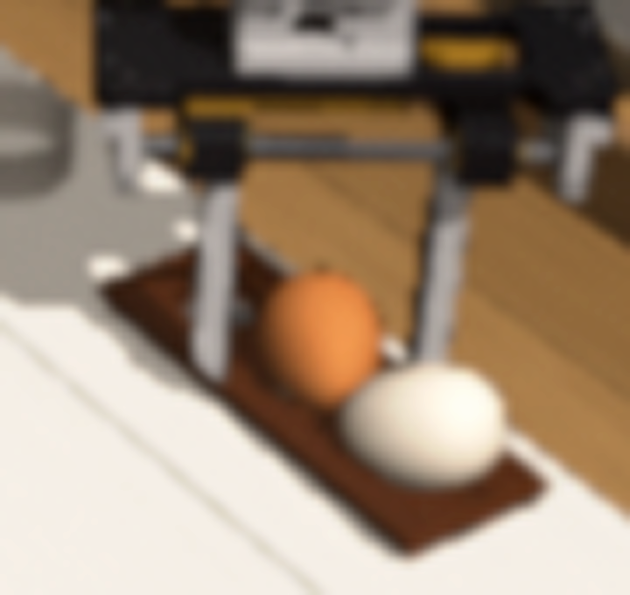

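Request:
step_arm:
  motion:
    - [[0,0,0,0,0,0],[0,0,0,0,0,0],[0,0,0,0,0,0],[0,0,0,0,0,0],[0,0,0,0,0,0],[0,0,0,0,0,0]]
  fingers: 0.03
  squeeze: 8

```text
time_s: 33.17
ee_pos: [0.6403, -0.0009, 0.016]
eef_rot: [1.479, 1.571, -0.703]
force: [0.2, -0.8, 2.0]
grip_width: 0.0435
```

Request:
step_arm:
  motion:
    - [[-0.005,0,0,0,0,0],[-0.005,0,0,0,0,0],[0,0,0,0,0,0],[0,0,0,0,0,0]]

```text
time_s: 33.67
ee_pos: [0.6401, -0.0008, 0.0259]
eef_rot: [-1.294, 1.571, 2.808]
force: [0.4, -0.1, -0.7]
grip_width: 0.0433
```

```bash
python3 - <<'E'
from h import *
go(.4522,-.3334,.1,-35)
S=cam('scene');b=(295,140,385,225);i=up(S['im'],b,7)
p=get_obs()['ee_pos'];mark(i,proj(S,[p+[0,0,.0125]]),b,7,(0,0,255))
cv2.imwrite('pics/s23.png',i)
E
```

```text
t 33.67 pos [ 0.6401 -0.0008  0.0259] phi -35.0 tilt [-1.e-04  0.e+00 -1.e+00] q [-0.06  0.68  1.39  0.    1.06  0.55] grip 0.0433 F [ 0.4 -0.1 -0.7]
turn x -0.0 deg; shift mm: x -74.1 y 36.8 z 380.2 ; rows>= 6.1
```

View pics/s23.png

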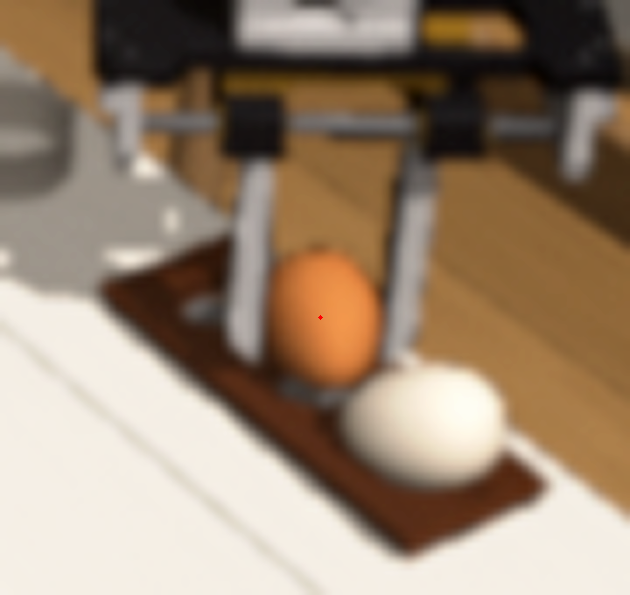

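Request:
step_arm:
  motion:
    - [[-0.01,0,0,0,0,0],[-0.025,0,0,0,0,0],[-0.03,0,0,0,0,0],[-0.015,0,0,0,0,0],[-0.005,0,0,0,0,0],[0,0.001,0.01,0,0,0],[0,0.0025,0.025,0,0,0],[0,0.0035,0.035,0,0,0],[0,0.0035,0.035,0,0,0],[0,0.0035,0.035,0,0,0],[0,0.0035,0.035,0,0,0],[0,0.0035,0.035,0,0,0]]

```text
time_s: 35.22
ee_pos: [0.5354, -0.1861, 0.1098]
eef_rot: [-1.309, 1.569, 2.792]
force: [0.5, -0.5, -0.4]
grip_width: 0.043
```

```bash
python3 - <<'E'
from h import *
go(.4522,-.3334,.1,-35)
E
```

```text
t 35.23 pos [ 0.5354 -0.1861  0.1098] phi -35.0 tilt [-1.6e-03  6.0e-04 -1.0e+00] q [-0.4   0.43  1.57 -0.    1.14  0.21] grip 0.0430 F [ 0.5 -0.5 -0.4]
turn x -0.0 deg; shift mm: x 9.8 y 16.3 z 168.4 ; rows>= 2.7
```

Request:
step_arm:
  motion:
    - [[0,0.0035,0.036,0,0,0],[0,0.0035,0.036,0,0,0],[0,0.0035,0.036,0,0,0],[0,0.003,0.032,0,0,0],[0,0.0018,0.02,0,0,0],[0,0.0009,0.0096,0,0,0],[0,0,0,0,0,0],[0.025,0,0,0,0,0],[0.025,0,0,0,0,0],[0.01,0,0,0,0,0],[0,0,0,0,0,0],[0,0,0,0,0,0]]

```text
time_s: 36.72
ee_pos: [0.4534, -0.3332, 0.0519]
eef_rot: [1.488, 1.569, -0.694]
force: [-0.7, -0.4, 0.0]
grip_width: 0.0439
```

```bash
python3 - <<'E'
from h import *
go(.4522,-.3334,.017,-35)
S=cam('scene');b=(310,230,430,350);i=up(S['im'],b,5)
p=get_obs()['ee_pos'];mark(i,proj(S,[p+[0,0,.0125]]),b,5,(0,0,255))
cv2.imwrite('pics/s24.png',i)
E
```

```text
t 36.73 pos [ 0.4534 -0.3332  0.0519] phi -35.0 tilt [ 1.e-03 -9.e-04 -1.e+00] q [-0.7   0.5   1.63  0.    1.01 -0.09] grip 0.0439 F [-0.7 -0.4  0. ]
turn x 0.0 deg; shift mm: x 34.9 y -0.9 z 0.8 ; rows>= 0.0
```

View pics/s24.png

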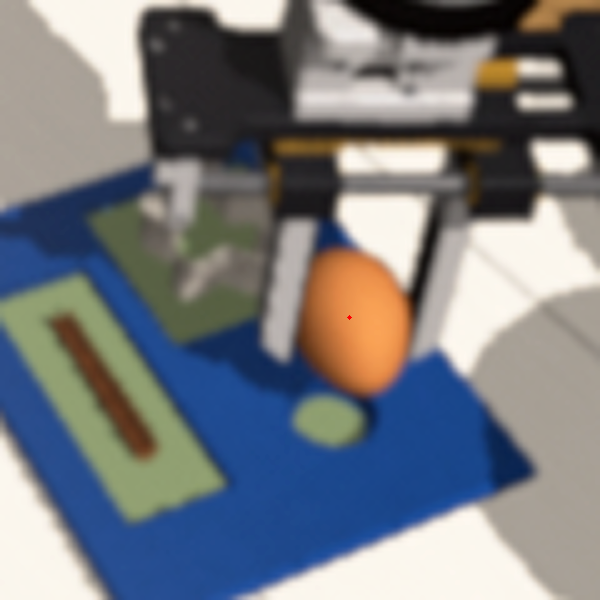

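Request:
step_arm:
  motion:
    - [[0.015,-0.001,0,0,0,0],[0.01,0,0,0,0,0],[0.005,0,0,0,0,0],[0.002,0,0,0,0,0],[0,0,0,0,0,0],[0,0,0,0,0,0]]

```text
time_s: 37.52
ee_pos: [0.4522, -0.3327, 0.0192]
eef_rot: [1.543, 1.57, -0.639]
force: [-0.4, 0.2, -0.8]
grip_width: 0.0437
```

```bash
python3 - <<'E'
from h import *
go(.4522,-.3334,.017,-35)
S=cam('scene');b=(310,230,430,350);i=up(S['im'],b,5)
p=get_obs()['ee_pos'];mark(i,proj(S,[p+[0,0,.0125]]),b,5,(0,0,255))
cv2.imwrite('pics/s25.png',i)
E
```

```text
t 37.52 pos [ 0.4522 -0.3327  0.0192] phi -35.0 tilt [ 4.e-04 -3.e-04 -1.e+00] q [-0.7   0.55  1.65  0.    0.95 -0.09] grip 0.0437 F [-0.4  0.2 -0.8]
turn x -0.0 deg; shift mm: x 2.2 y 0.4 z 0.6 ; rows>= 0.0
```

View pics/s25.png

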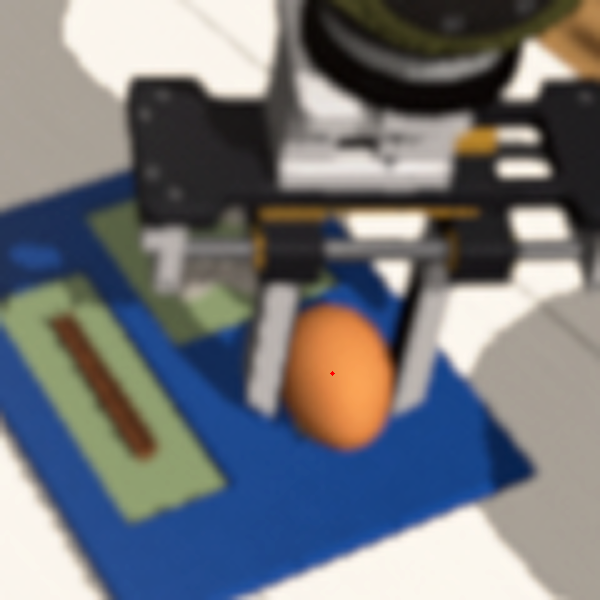

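Request:
step_arm:
  motion:
    - [[0.0015,0,0,0,0,0],[0.001,0,0,0,0,0],[0,0,0,0,0,0],[0,0,0,0,0,0]]

```text
time_s: 38.08
ee_pos: [0.4523, -0.3331, 0.017]
eef_rot: [1.229, 1.569, -0.953]
force: [-1.6, -3.4, 5.7]
grip_width: 0.0436
```

Request:
step_arm:
  motion:
    - [[0,0,0,0,0,0],[0,0,0,0,0,0],[0,0,0,0,0,0]]
  fingers: 0.05
  squeeze: 3

```text
time_s: 38.45
ee_pos: [0.452, -0.3323, 0.0162]
eef_rot: [-1.877, 1.57, 2.224]
force: [-0.3, -0.8, 0.6]
grip_width: 0.05
```

```bash
python3 - <<'E'
from h import *
go(.4522,-.3334,.017,-35)
S=cam('scene');b=(310,230,430,350);i=up(S['im'],b,5)
cv2.imwrite('pics/s26.png',i)
E
```

```text
t 38.45 pos [ 0.452  -0.3323  0.0162] phi -35.0 tilt [-3.e-04  4.e-04 -1.e+00] q [-0.7   0.55  1.65  0.    0.94 -0.09] grip 0.0500 F [-0.3 -0.8  0.6]
turn x -0.0 deg; shift mm: x -0.8 y 0.8 z 0.8 ; rows>= 0.0
```

View pics/s26.png

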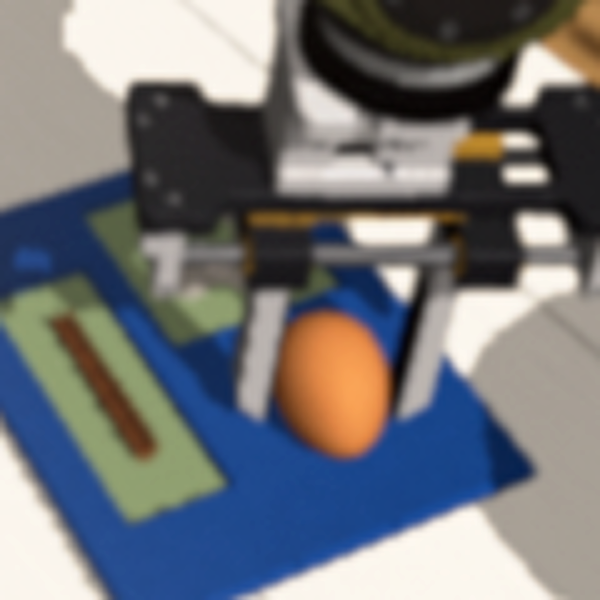

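Seated. Now I open wider, lift slowly, and move clear for the final check.

Request:
step_arm:
  motion:
    - [[0,0,0,0,0,0],[0,0,0,0,0,0],[0,0,0,0,0,0],[-0.015,0,0,0,0,0],[-0.03,0,0,0,0,0],[-0.05,0,0,0,0,0],[-0.05,0,0,0,0,0],[-0.02,0,-0.02,0,0,0],[0,0,-0.04,0,0,0],[0,0,-0.04,0,0,0],[0,0,-0.03,0,0,0],[0,0,0,0,0,0]]
  fingers: 0.066

```text
time_s: 40.0
ee_pos: [0.5274, -0.2247, 0.1824]
eef_rot: [1.807, 1.57, -0.373]
force: [-1.3, 0.3, -0.3]
grip_width: 0.066
```

```bash
python3 - <<'E'
from h import *
T=cam('top');S=cam('scene');cv2.imwrite('pics/f_t.png',T['im']);cv2.imwrite('pics/f_s.png',S['im']);go(.3,0,.3)
E
```

```text
t 40.10 pos [ 0.5264 -0.2264  0.1821] phi -35.0 tilt [ 4.e-04 -4.e-04 -1.e+00] q [-0.47  0.37  1.48 -0.    1.29  0.14] grip 0.0661 F [ 0.7 -0.3 -1.4]
turn x 0.0 deg; shift mm: x -117.9 y -315.3 z -55.6 ; rows>= 5.1
```

View pics/f_t.png

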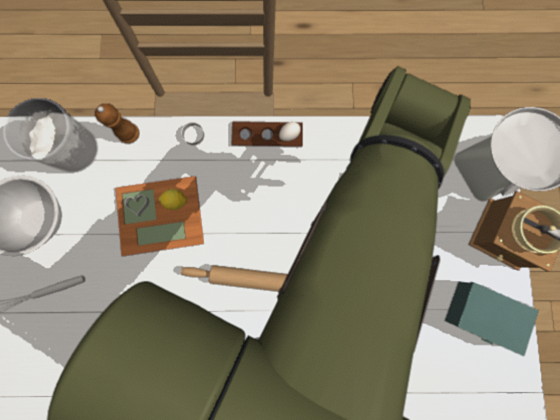

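View pics/f_s.png

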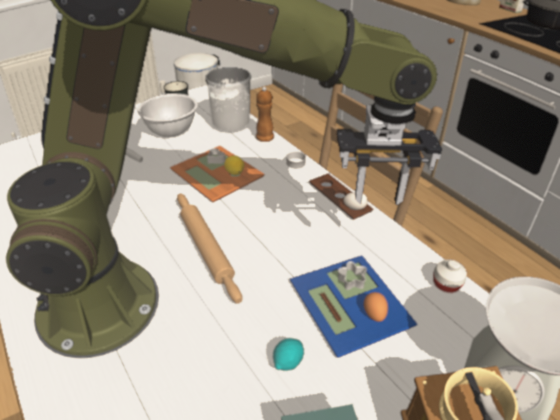

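Request:
step_arm:
  motion:
    - [[0,-0.01,-0.014,0,0,0],[0,-0.025,-0.036,0,0,0],[0,-0.03,-0.043,0,0,0],[0,-0.03,-0.043,0,0,0],[0,-0.03,-0.043,0,0,0],[0,-0.018,-0.026,0,0,0],[0,0,0,0,0,0],[0,0,0,0,0,0]]

```text
time_s: 41.1
ee_pos: [0.5269, 0.0233, 0.1815]
eef_rot: [0.829, 1.571, -1.353]
force: [0.3, 0.9, -0.4]
grip_width: 0.0662
```

```bash
python3 - <<'E'
from h import *
T=cam('top');S=cam('scene')
a=up(T['im'],(325,165,435,265),3.6);b=up(T['im'],(105,165,215,265),3.6)
cv2.imwrite('pics/g_t.png',cv2.hconcat([a,b]))
a=up(S['im'],(285,250,420,355),3);b=up(S['im'],(165,140,290,245),3);cv2.imwrite('pics/g_s.png',cv2.hconcat([a,b]))
H=cv2.cvtColor(T['im'],cv2.COLOR_BGR2HSV);HS=cv2.cvtColor(S['im'],cv2.COLOR_BGR2HSV)
def cen(k): return cv2.minEnclosingCircle(k)[0]
def m(h,lo,hi,box): return blob(cv2.inRange(h,np.array(lo),np.array(hi)),box)
B=(np.array([.4313,-.2826]),-10.7);W=(np.array([.4245,.2736]),8.3)
def loc(P,F):
    c,a=F;a=np.radians(a);R=np.array([[np.cos(a),-np.sin(a)],[np.sin(a),np.cos(a)]]);return ((P[:2]-c)@R*1000).round(1)
def mo(k): q=cv2.moments(k);return q['m10']/q['m00'],q['m01']/q['m00']
eg=m(H,[3,90,60],[18,255,255],(380,180,420,225));es=m(HS,[3,90,80],[18,255,255],(355,285,395,325))
P,r=tri(T,mo(eg),S,mo(es));print('egg top-plane',loc(plane(T,[mo(eg)],.029)[0],B),'tri',loc(P,B),P[2],r, cv2.contourArea(eg))
le=m(H,[20,90,30],[35,255,255],(150,180,200,215));ls=m(HS,[20,130,60],[32,255,255],(215,145,255,180))
P,r=tri(T,mo(le),S,mo(ls));print('lemon',loc(plane(T,[mo(le)],.033)[0],W),'tri',loc(P,W),P[2],r,cv2.contourArea(le))
ci=m(H,[0,70,10],[20,255,120],(345,215,405,245));print('cinn',loc(plane(T,[mo(ci)],.013)[0],B))
E
```

```text
egg top-plane [ 27.7 -45.8] tri [ 28.5 -46.5] 0.027411240054989572 0.0010718884817403004 272.0
lemon [ 31.1 -43.8] tri [ 30.7 -45.1] 0.03732589396998315 0.0009608916163168025 399.0
cinn [-45.9  -1.7]
```

View pics/g_t.png

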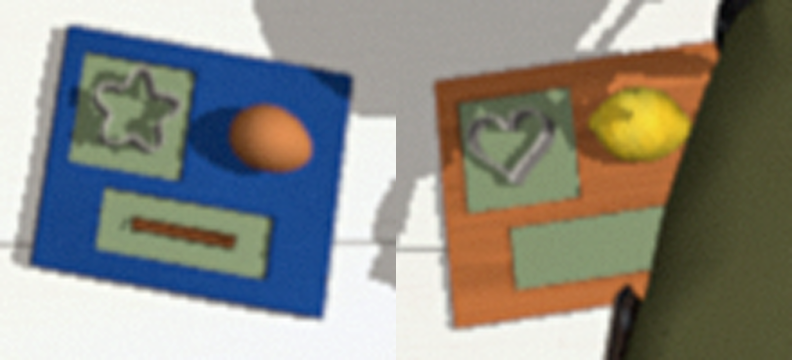

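View pics/g_s.png

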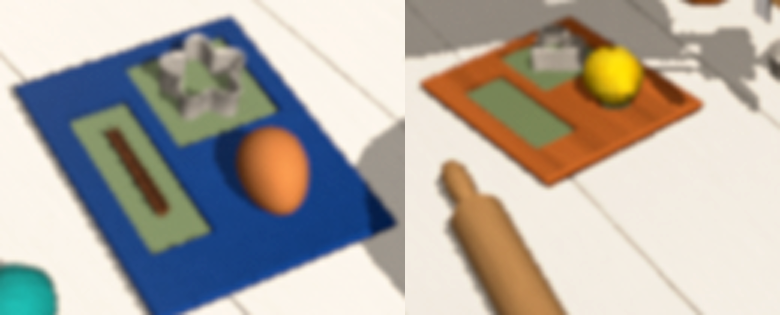

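Everything looks in place. I check that things are at rest, and the star and heart positions, before handing in.

Request:
step_arm:
  motion:
    - [[0,0,0,0,0,0],[0,0,0,0,0,0],[0,0,0,0,0,0],[0,0,0,0,0,0],[0,0,0,0,0,0],[0,0,0,0,0,0],[0,0,0,0,0,0],[0,0,0,0,0,0]]

```text
time_s: 42.2
ee_pos: [0.5272, 0.0239, 0.1815]
eef_rot: [1.95, 1.571, -0.232]
force: [-0.7, -0.9, -0.3]
grip_width: 0.066
```

```bash
python3 - <<'E'
from h import *
T=cam('top')
H=cv2.cvtColor(T['im'],cv2.COLOR_BGR2HSV)
def m(h,lo,hi,box): return blob(cv2.inRange(h,np.array(lo),np.array(hi)),box)
def loc(P,c,a):
    a=np.radians(a);R=np.array([[np.cos(a),-np.sin(a)],[np.sin(a),np.cos(a)]]);return ((P[:2]-np.array(c))@R*1000).round(1)
def mo(k): q=cv2.moments(k);return q['m10']/q['m00'],q['m01']/q['m00']
print('egg',loc(plane(T,[mo(m(H,[3,90,60],[18,255,255],(380,180,420,225)))],.029)[0],[.4313,-.2826],-10.7))
print('lemon',loc(plane(T,[mo(m(H,[20,90,30],[35,255,255],(150,180,200,215)))],.033)[0],[.4245,.2736],8.3))
s=np.array([90+182,72+155])/2/3.6+[325,165]-.5; print('star',loc(plane(T,[s],.032)[0],[.4313,-.2826],-10.7))
s=np.array([(467+556)/2-396,(105+187)/2])/3.6+[105,165]-.5; print('heart',loc(plane(T,[s],.032)[0],[.4245,.2736],8.3))
a=cv2.imread('pics/top0.png')
for n,b in(('round',(178,118,208,150)),('white',(278,118,305,147))):
    x0,y0,x1,y1=b; t=a[y0+4:y1-4,x0+4:x1-4]; r=cv2.matchTemplate(T['im'][y0:y1,x0:x1],t,cv2.TM_CCOEFF_NORMED); print(n,cv2.minMaxLoc(r)[1],np.array(cv2.minMaxLoc(r)[3])-4)
print(ticket.hand_in())
E
```

```text
egg [ 27.7 -45.9]
lemon [ 30.3 -44.9]
star [28.1 49.3]
heart [29.9 46.6]
round 0.6620944142341614 [0 0]
white 0.937861979007721 [1 0]
the job is handed in; nothing more can be done
None
```

Both kits are made up and the job is handed in at about 42 s of robot time. No verdict came back.

| Item | Place | Measured at (x, y), mm | Bay or seat centre, mm |
|---|---|---|---|
| Star cutter | Blue tray, square bay | (28, 49) | (30, 48) |
| Cinnamon stick | Blue tray, oblong bay | (-46, -2) | (-46, 0) |
| Brown egg | Blue tray, round seat | (28, -46) | (30, -46) |
| Heart cutter | Wooden tray, square bay | (30, 47) | (30, 48) |
| Lemon | Wooden tray, round seat | (30, -45) | (30, -46) |

- **At rest:** two top pictures 1.1 s apart agreed to 0.1 mm for the egg. The lemon differed by about 1 mm, within measuring noise and possibly because the arm was close to it in the picture.
- **Egg:** it was released only once it touched the seat (about 6 N of contact).
- **Not to be moved:** against the first picture, the white egg matched within 1 pixel (about 2.5 mm) and the round cutter showed no shift. The round cutter's match score was low (0.66), most likely because the light and shadows had changed.

**Disagreements:**
- The two cameras differed by a few millimetres on where the cutters started. I shifted the aim slightly, and the grip widths (59.8 and 54.9 mm) matched the cutters.
- The egg and lemon gripped about 2.5 mm narrower than their stated widths, but held firmly.
- The egg's height from the two cameras came out at 27 mm and the lemon's at 37 mm, against about 29 and 33 mm expected. Both are within the limits.

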